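# Trace the wavy edge of a template with a stylus

### The arm

A 7-joint arm with a two-finger parallel gripper is mounted at the origin on the work surface. World frame = base frame: x ahead of the robot, y to its left, z up, the work surface at z = 0. Lengths are in m, angles in degrees, forces in N, time in s.
With the tool pointing down it reaches from about 0.425 to 0.875 m from the base axis. Payload 4.7 kg.
Tool frame: the origin (TCP) lies at the very end of the fingers, on their centre line; the grasp point (between the pads) lies behind it (env.pinch_z is the z of the grasp point in the tool frame, in m); z points along the fingers, y is the direction in which the jaws open and shut (so a half turn about z gives the same grasp; the last joint's range is limited). The gripper opens to 87 mm and grips with 3 to 60 N. Pads are 19 mm wide; open, the fingers measure 117 mm over their backs; the gripper's body (75 mm by 190 mm) begins 51 mm behind the grasp point.
Start: joints at [70.938, 18.392, -4.016, 83.108, 1.295, 78.541, -3.26], TCP at [0.221, -0.611, 0.188] pointing down, gripper open.
Joint ranges: [-163.93, 163.93], [-17.29, 119.83], [-79.2, 71.16], [3.27, 140.29], [-89.18, 269.18], [5.43, 117.66], [-154.24, 154.24]. Speed limits (degrees/s): [147.25, 147.25, 180, 180, 180, 180, 180].

### API

Orientations are given as [roll, pitch, yaw] about the fixed x, y, z axes, in that order (R = Rz(yaw) Ry(pitch) Rx(roll)).
In Python, from cell import readout, read_camera, env gives the robot as it stands. The module is installed in compiled form; this text tells all that it offers.
- The arm moves only by the tool servo_tool, never from a script. Its argument "plan" is a list that holds one entry, the list of rows, each a list of 5 numbers: the finger opening in m, from 0 to 0.087, then the shift along the tool's x, y, z in m, then the turn about the tool's z in rad. In form: [[[jaw, x, y, z, yaw], ...]]. A call has 1 to 12 rows; each row is the pose to reach, as a shift and turn from the pose measured when the call began, along the tool's axes at that moment; what a row does not reach only later rows make up. A row lasts 1/12 s, in which the tool goes at most 41.7 mm and 7.16 degrees, less where a joint would pass 70% of its speed; a pose out of reach is approached as far as the arm can. A call with a gripper value outside its range is refused whole. The fingers move at their own pace and stop on an object; "force" is the grip in N (left out, the last holds). Time passes only in rows, so rows that repeat a pose let the fingers close. It gives the time, the measured TCP pose, the force and the opening at its end, in the units of the state.
- readout.get_obs(): the state, without advancing time (a new reading comes with each control period).
- read_camera(name): name is "side" or "top"; returns a dict with "image" (384x512x3 uint8, red, green, blue), "range_z" (384x512 float32, m along the optical axis (not along the pixel's ray), 0 where there is no reading), "mtx" (3x3 intrinsics, pixels), "D" ([k1, k2, p1, p2, k3] as OpenCV has them; the pictures are not rectified), "camera_from_world" (4x4, takes a point from world to camera coordinates). Camera axes: x right, y up, looking along -z (the intrinsics and any distortion apply to the point x, -y, -z); pixel columns grow to the right and rows downward; lengths in m; the calibration is good to about 2 mm. A picture is of the moment at which its call begins.
- env.sign_off(): hands the job in, once; it reports no verdict.
The state is a dict: "time_s": time; "qpos": joint angles; "joint_velocities": joint speeds; "effort": joint torques, N m; "tool_pos": TCP position; "tool_rot": TCP orientation; "force": force on the tool from outside, world axes, zero at the start; "wrist_torque": the same for the moment, N m; "grip_width": finger opening in m.
Only numpy, scipy, OpenCV 4.12 (cv2) and the standard library are available. Lean on these libraries where they do the work, as an engineer would, in place of code of your own. Each camera call takes 0.05 s, during which the arm holds its last target. There are 200 camera calls.

### The job

Take the standing tracing stylus by its handle and follow the template's wavy edge with its foot in one unbroken pass, from the open end to where it meets the stop, keeping the foot down by the board and pressed against the edge all the way round the curves. Then stand the stylus upright on the round cork rest, and leave the glue bottle and the tin beside the board where they are.

Things in the scene. Friction and masses are not known exactly. Their poses are not given: they have to be found in the camera images.
- tracer_grip (a point): Tracing stylus, loose, standing upright on the bench: a round steel foot (diameter 36 mm, 14 mm high) that rides along an edge, a thin neck (diameter 16 mm, 16 mm high) and on top a square dark-wood handle 26 x 26 mm, 80 mm tall; 110 mm tall in all, about 0.3 kg. This point is the handle's centre, on the tool's upright axis, 70 mm above the underside of the foot; x and y axes are square to the handle's flat sides, z up.
- tracer_foot (a point): Centre of the underside of the tracer's foot, 70 mm straight below tracer_grip.
- blank: Fixed wooden blank board lying on the bench, 250 (x) x 310 (y) x 18 mm thick, with the template, the stop and two clamps fixed on it. Origin: centre of its underside, at bench height; z up. Its -x side looks roughly to the robot.
- template: Fixed aluminium template, a plate 16 mm thick on top of the blank, 230 mm long along its y, with one wavy edge (one bulge, one hollow) looking to -x: that is the edge to trace. Rigid. Origin: centre of the blank's upper face, axes as the blank's. Along the back (+x) of the template stand two low hold-down clamps, their arms 42 mm above the blank and reaching to 45 mm behind the wavy edge at the nearest, their knobs 54 mm above it and over 90 mm behind the edge.
- stop: Fixed dark steel stop block on the blank at the +y end of the wavy edge, 80 (x) x 24 (y) x 26 mm high (30 mm with its screw heads), its long face square across the end of the edge. Origin: centre of the blank's upper face (same as the template's), axes as the blank's; the block's centre lies at x -75, y +130 mm, the face that looks along the edge at y +118 mm.
- path0 (a point): Point on the blank's upper face (18 mm above the bench) where the centre of the foot's underside stands when the foot just touches the wavy edge; in the blank's frame x -64.6, y -92.0 mm; this is the start, at the end away from the stop. The nine points path0 to path8 are equally spaced along a smooth curve 213 mm long, 18 mm out from the edge; the template always lies on their +x side (blank's frame), square to the curve.
- path1 (a point): As path0, next along the edge; in the blank's frame x -51.3, y -68.9 mm.
- path2 (a point): As path0, next along the edge; in the blank's frame x -42.4, y -44.2 mm.
- path3 (a point): As path0, next along the edge; in the blank's frame x -52.8, y -20.0 mm.
- path4 (a point): As path0, next along the edge; in the blank's frame x -68.2, y 1.7 mm.
- path5 (a point): As path0, next along the edge; in the blank's frame x -80.4, y 25.4 mm.
- path6 (a point): As path0, next along the edge; in the blank's frame x -83.2, y 51.6 mm.
- path7 (a point): As path0, next along the edge; in the blank's frame x -75.3, y 76.9 mm.
- path8 (a point): As path0, next along the edge; in the blank's frame x -62.1, y 100.0 mm; this is the finish, where the foot touches the edge and the stop.
- rest_top (a point): Centre of the top face of the round cork rest, a fixed disc of diameter 100 mm, 10 mm thick, on the bench. z up.
- glue: Bystander beside the board: the glue bottle, white, 52 mm across, 150 mm tall. Origin: centre of its underside.
- tin: Bystander beside the board: a plain steel tin, 80 mm across, 90 mm tall. Origin: centre of its underside.
There are look-alikes about, which are no part of the job. Of the things shaped like the part that bears tracer_grip, the dark wooden one is meant.

How it is judged:
By the outcome, as a careful person would: the job done as asked, in the order asked, and still so for the second after the job is handed in, with the robot touching nothing.
It also fails if it takes over 72 s, if anything falls off the work surface, if the arm or the gripper's body presses on something with over 40 N, if the wrist force passes 120 N, or if a joint passes its speed limit or range.

## Working session

There is one attempt and no reset: what is moved stays moved. The work goes in short steps, Python scripts to look and compute and a tool call to move; the robot and the scene stay as the last step left them, time stands still between calls to the robot, and variables do not carry over. Pictures are saved under pics/ and viewed, about 8 in all and at most 12, crops included, and the job is handed in when it is done.

Besides the shell and the picture viewer there is one more tool, called after "Call:" in YAML: its name, and indented under it one key for each argument. servo_tool: Moves the arm, as the interface text tells. Its arguments: {"type":"object","properties":{"plan":{"type":"array"},"force":{"type":"number"}},"required":["plan"]}

```bash
mkdir -p pics; cat > h.py <<'E'
import numpy as np, cv2
from cell import readout, read_camera, env
def shot(n,f=None):
    c=read_camera(n); np.savez(f'{n}.npz',**c)
    if f: cv2.imwrite(f'pics/{f}.png',c['image'][:,:,::-1])
    return c
def load(n): return dict(np.load(f'{n}.npz'))
def ray(c,u,v):
    p=cv2.undistortPoints(np.array([[[u,v]]],float),c['mtx'],c['D'])[0,0]
    d=np.array([p[0],-p[1],-1.]); T=c['camera_from_world']; R=T[:3,:3]
    return -R.T@T[:3,3], R.T@d
def atz(c,u,v,z):
    o,d=ray(c,u,v); return o+d*(z-o[2])/d[2]
def dep(c,u,v):
    o,d=ray(c,u,v); return o+d*c['range_z'][int(round(v)),int(round(u))]
def proj(c,P):
    T=c['camera_from_world']; q=(T[:3,:3]@np.atleast_2d(P).T).T+T[:3,3]
    q=q*[1,-1,-1]
    return cv2.projectPoints(q,np.zeros(3),np.zeros(3),c['mtx'],c['D'])[0][:,0]
def cloud(c):
    H,W=c['range_z'].shape; uv=np.stack(np.meshgrid(np.arange(W),np.arange(H)),-1).reshape(-1,1,2).astype(float)
    p=cv2.undistortPoints(uv,c['mtx'],c['D'])[:,0]; z=c['range_z'].reshape(-1,1)
    q=np.c_[p[:,:1],-p[:,1:],-np.ones((len(p),1))]*z
    T=c['camera_from_world']; return ((q-T[:3,3])@T[:3,:3]).reshape(H,W,3)
E
python3 - <<'E'
from h import *
for n in('top','side'):
    c=shot(n,n+'0'); o,_=ray(c,256,192); print(n,o,c['mtx'][0,0],c['D'])
print(readout.get_obs(),env.pinch_z)
E
```

```text
top [0.44432193 0.0102007  1.03426972] 428.8931355653575 [-0.13414924  0.          0.          0.          0.        ]
side [0.34320152 0.96427466 0.63720197] 469.8421011119168 [-0.18663951  0.          0.          0.          0.        ]
{'time_s': 0.1, 'qpos': array([70.93900815, 18.43516668, -4.01368615, 83.16495703,  1.29590968,
       78.54085633, -3.26078165]), 'joint_velocities': array([ 0.00656914, -0.05034556, -0.03927374, -0.22092326,  0.08167489,
       -0.01757088, -0.01619862]), 'effort': array([-6.04893958e-04, -4.92573738e+01, -4.05915650e-01, -3.13398886e+01,
       -6.41463208e-02,  3.95396759e-02,  8.97425775e-05]), 'tool_pos': array([ 0.22066112, -0.61083795,  0.18739256]), 'tool_rot': array([-1.79904290e+02,  6.77641695e-03,  1.98681753e+01]), 'force': array([ 0.67024704, -0.02722021, -0.61915477]), 'wrist_torque': array([-0.01286708,  0.00456016,  0.01985901]), 'grip_width': 0.0870421136783979} -0.0187
```

View pics/top0.png

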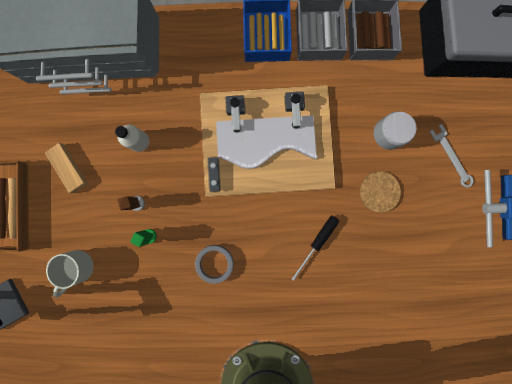

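View pics/side0.png

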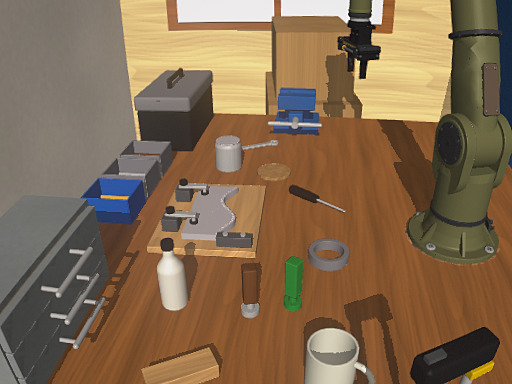

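Top: the dark-brown stylus stands at (131,203) and a green look-alike at (143,237). Side: brown at (250,290), green at (293,283). The dark wooden one is meant. The board runs (200–335, 86–195) with the stop at its left, the rest is at (381,192), the tin at (396,130) and the glue at (131,138). Next come enlarged crops and measurements.

```bash
python3 - <<'E'
from h import *
t=load('top');s=load('side')
a=cv2.resize(t['image'][185:255,105:165],None,fx=6,fy=6,interpolation=cv2.INTER_CUBIC)
b=cv2.resize(s['image'][245:325,225:315],None,fx=4.6,fy=5.25,interpolation=cv2.INTER_CUBIC)
b=cv2.resize(b,(414,420)); cv2.imwrite('pics/sty.png',np.hstack([a,b])[:,:,::-1])
cv2.imwrite('pics/board.png',cv2.resize(t['image'][78:206,190:350],None,fx=4.6,fy=4.6,interpolation=cv2.INTER_CUBIC)[:,:,::-1])
for n,c in(('top',t),('side',s)):
    P=cloud(c); 
    def sel(u0,u1,v0,v1,z0,z1):
        q=P[v0:v1,u0:u1].reshape(-1,3); return q[(q[:,2]>z0)&(q[:,2]<z1)]
    R=dict(top=dict(sty=(110,150,190,215),rest=(355,410,165,220)),side=dict(sty=(235,265,255,322),rest=(250,300,155,185)))[n]
    q=sel(*R['sty'],.1,.12); print(n,'sty top',len(q),q.mean(0),np.median(q[:,2]),cv2.minAreaRect(q[:,:2].astype(np.float32)))
    q=sel(*R['sty'],.035,.1); print(n,'sty',len(q),q.mean(0),q.min(0),q.max(0),cv2.minAreaRect(q[:,:2].astype(np.float32)))
    q=sel(*R['rest'],.006,.02); print(n,'rest',len(q),np.median(q[:,2]),cv2.minEnclosingCircle(q[:,:2].astype(np.float32)))
E
```

```text
top sty top 155 [0.45248918 0.30234068 0.11082656] 0.11124230477274584 ((0.45257171988487244, 0.3035111129283905), (0.026442257687449455, 0.027516720816493034), 16.774696350097656)
top sty 113 [0.4525941  0.29246654 0.06960354] [0.43771654 0.28746501 0.03553411] [0.46791348 0.3079354  0.09988597] ((0.4503527879714966, 0.2944696843624115), (0.01676865853369236, 0.03264821693301201), 69.98223114013672)
top rest 1310 0.010964337678362739 ((0.4717555046081543, -0.29108336567878723), 0.06465639173984528)
side sty top 183 [0.45097308 0.30808984 0.10743353] 0.1084426305571244 ((0.4516417682170868, 0.3048456311225891), (0.02611496113240719, 0.028269661590456963), 13.844996452331543)
side sty 402 [0.44958892 0.31521079 0.06739673] [0.43611055 0.2975898  0.03507713] [0.46681406 0.32025065 0.09998018] ((0.45375218987464905, 0.31192559003829956), (0.01927332766354084, 0.033660728484392166), 72.13215637207031)
side rest 437 0.0105561470707965 ((0.462322473526001, -0.2855227589607239), 0.05501487851142883)
```

View pics/sty.png

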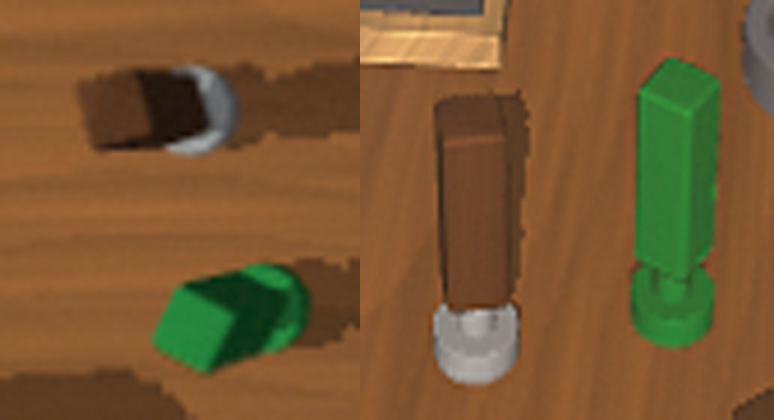

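View pics/board.png

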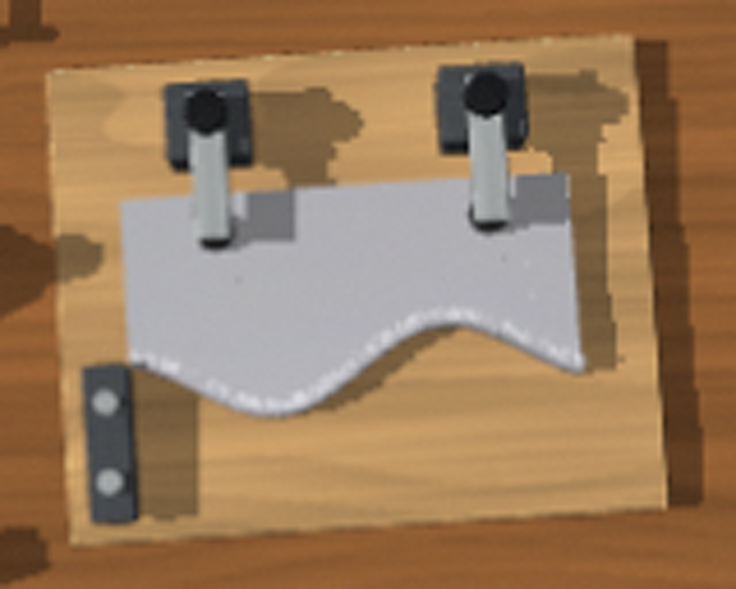

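The crop confirms the brown wooden handle with a steel foot: brown at about (121,203) top in the full picture, green next to it. The board's top corners in the crop are (47,72), (632,37), (666,507) and (71,543). I'll fit the board pose from the depth outlines and overlay it.

```bash
cat > path.py <<'E'
import numpy as np
from scipy.interpolate import CubicSpline
PB=np.array([[-64.6,-92],[-51.3,-68.9],[-42.4,-44.2],[-52.8,-20],[-68.2,1.7],[-80.4,25.4],[-83.2,51.6],[-75.3,76.9],[-62.1,100]])/1000
S=CubicSpline(np.linspace(0,.213,9),PB)
def pn(s):  # point, tangent, normal into template, board frame
    p=S(s); t=S(s,1); t=t/np.linalg.norm(t,axis=-1,keepdims=True); return p,t,np.stack([t[...,1],-t[...,0]],-1)
E
python3 - <<'E'
from h import *; from path import *
from scipy.optimize import least_squares
t=load('top');s=load('side')
cr=np.array([[47,72],[632,37],[666,507],[71,543]])/4.6-.4+[190,78]
W=np.array([atz(t,u,v,.018)[:2] for u,v in cr]); B=np.array([[.125,.155],[.125,-.155],[-.125,-.155],[-.125,.155]])
def rot(a): return np.array([[np.cos(a),-np.sin(a)],[np.sin(a),np.cos(a)]])
f=lambda x:(B@rot(x[2]).T+x[:2]-W).ravel()
r=least_squares(f,[.6,0,0]); print('corners',r.x[:2],np.degrees(r.x[2]),r.fun.reshape(4,2).round(4).tolist())
x0=r.x
_,_,nn=pn(np.linspace(0,.213,200)); E=pn(np.linspace(0,.213,200))[0]+.018*nn
# wavy edge from depth of each camera: lowest board-x of template-top points per y-bin
for n,c in(('top',t),('side',s)):
    P=cloud(c).reshape(-1,3); b=(P[:,:2]-x0[:2])@rot(x0[2]); 
    k=(np.abs(b[:,0])<.14)&(np.abs(b[:,1])<.17); 
    z=P[k,2]; b=b[k]; bb=b[(z<.024)&(z>.012)]
    m=(z>.029)&(z<.04)&(b[:,1]<.112)&(b[:,1]>-.113); q=b[m]
    print(n,'z blank',np.median(z[(z<.024)&(z>.012)]),'tmpl',np.median(z[m]),'blank ext',bb.min(0),bb.max(0))
    d=[]
    for y in np.arange(-.095,.1,.005):
        w=q[np.abs(q[:,1]-y)<.0025]
        if len(w): d.append((y,w[:,0].min()-np.interp(y,E[:,1],E[:,0])))
    print((np.array(d)*1000).round(0)[::3].tolist(), np.mean(d,0)[1]*1000)
im=cv2.resize(t['image'],None,fx=4,fy=4,interpolation=cv2.INTER_CUBIC)
def draw(p,z,col):
    w=np.c_[p@rot(x0[2]).T+x0[:2],np.full(len(p),z)]
    cv2.polylines(im,[((proj(t,w)+.5)*4).round().astype(np.int32)],False,col,1)
draw(E,.034,(255,0,0)); draw(B[[0,1,2,3,0]],.018,(0,0,255)); draw(np.array([[-.115,.118],[-.035,.118],[-.035,.142],[-.115,.142],[-.115,.118]]),.044,(0,255,0))
cv2.imwrite('pics/ov.png',im[320:800,780:1380,::-1])
np.save('board.npy',x0)
E
```

```text
corners [ 0.59586802 -0.01363513] 2.19917520670983 [[0.0011, 0.001], [0.0011, -0.0008], [-0.0012, -0.0011], [-0.0011, 0.0009]]
top z blank 0.01930608667167324 tmpl 0.035250935137295956 blank ext [-0.12416674 -0.15578423] [0.12670977 0.15541245]
[[-95.0, 0.0], [-80.0, -1.0], [-65.0, -1.0], [-50.0, -0.0], [-35.0, -0.0], [-20.0, 2.0], [-5.0, 1.0], [10.0, 0.0], [25.0, 1.0], [40.0, 1.0], [55.0, 1.0], [70.0, 1.0], [85.0, 1.0]] 0.5257669642907953
side z blank 0.01791512688864411 tmpl 0.03417525807347999 blank ext [-0.1264043  -0.16115222] [0.12476962 0.15790225]
[[-95.0, -5.0], [-80.0, -3.0], [-65.0, -3.0], [-50.0, -1.0], [-35.0, 0.0], [-20.0, -2.0], [-5.0, -2.0], [10.0, -1.0], [25.0, -2.0], [40.0, 1.0], [55.0, -2.0], [70.0, -2.0], [85.0, -1.0]] -0.6692726413660117
```

View pics/ov.png

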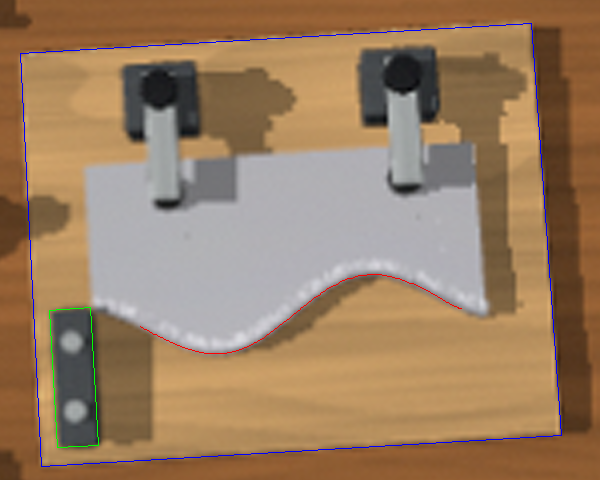

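```bash
cat >> h.py <<'E'
def goto(x,y,z,yaw):
    o=readout.get_obs(); p=o['tool_pos']; a=np.radians(o['tool_rot'][2]); d=np.array([x,y,z])-p
    w=(yaw-o['tool_rot'][2]+180)%360-180
    return np.round([np.cos(a)*d[0]+np.sin(a)*d[1],np.sin(a)*d[0]-np.cos(a)*d[1],-d[2],-np.radians(w)],4).tolist()
E
python3 - <<'E'
from h import *
for n,(u0,u1,v0,v1) in dict(top=(110,155,115,160),side=(150,195,235,312)).items():
    P=cloud(load(n))[v0:v1,u0:u1].reshape(-1,3); q=P[P[:,2]>.04]; print(n,'glue',q.min(0),q.max(0))
for n,(u0,u1,v0,v1) in dict(top=(365,425,100,160),).items():
    P=cloud(load(n))[v0:v1,u0:u1].reshape(-1,3); q=P[P[:,2]>.08]; print(n,'tin',q.min(0),q.max(0))
print(goto(.55,-.25,.25,62),goto(.5,.15,.23,105))
E
```

```text
top glue [0.44432193 0.0102007  0.04009515] [0.62914822 0.32037969 1.03426972]
side glue [0.34320152 0.28240449 0.0400955 ] [0.62853353 0.96427466 0.63720197]
top tin [ 0.44432193 -0.35078043  0.0800859 ] [0.64549323 0.0102007  1.03426972]
[0.4324, -0.2274, -0.0626, -0.7353] [0.5213, -0.6206, -0.0426, -1.4858]
```

Call:
servo_tool:
  plan:
    - [[0.087, 0.02, -0.01, -0.02, -0.06], [0.087, 0.05, -0.025, -0.04, -0.12], [0.087, 0.09, -0.045, -0.06, -0.2], [0.087, 0.13, -0.065, -0.06, -0.3], [0.087, 0.17, -0.085, -0.06, -0.4], [0.087, 0.21, -0.11, -0.06, -0.5], [0.087, 0.25, -0.13, -0.06, -0.6], [0.087, 0.29, -0.155, -0.06, -0.7], [0.087, 0.33, -0.175, -0.06, -0.8], [0.087, 0.37, -0.2, -0.06, -0.9], [0.087, 0.41, -0.22, -0.06, -1.0], [0.087, 0.43, -0.25, -0.06, -1.1]]

```text
time_s: 1.1
tool_pos: [0.5271, -0.2553, 0.2471]
tool_rot: [-180.0, -0.1, 83.1]
force: [1.0, -0.7, -0.2]
grip_width: 0.0872
```

```bash
python3 -c "
from h import *
o=readout.get_obs();print(o['time_s'],o['tool_pos'],o['tool_rot'],o['qpos'])
print(goto(.53,-.0,.22,105),goto(.5,.15,.2,105),goto(.452,.304,.16,105))"
```

```text
1.1 [ 0.52706079 -0.25530391  0.24707955] [-1.79953461e+02 -9.62395983e-02  8.31467996e+01] [ 46.47204597  11.04395798 -26.85351922  86.60905468   4.91161869
  83.60399399  12.64032469]
[0.2538, -0.0275, 0.0271, -0.3814] [0.3992, -0.0752, 0.0471, -0.3814] [0.5464, -0.1413, 0.0871, -0.3814]
```

Call:
servo_tool:
  plan:
    - [[0.087, 0.03, -0.003, 0.0, -0.03], [0.087, 0.07, -0.007, 0.0, -0.07], [0.087, 0.11, -0.011, 0.0, -0.11], [0.087, 0.15, -0.015, 0.005, -0.15], [0.087, 0.19, -0.02, 0.01, -0.19], [0.087, 0.23, -0.025, 0.015, -0.23], [0.087, 0.27, -0.032, 0.02, -0.27], [0.087, 0.31, -0.044, 0.025, -0.31], [0.087, 0.35, -0.058, 0.03, -0.34], [0.087, 0.388, -0.072, 0.035, -0.36], [0.087, 0.425, -0.086, 0.04, -0.38], [0.087, 0.46, -0.1, 0.045, -0.38]]

```text
time_s: 2.1
tool_pos: [0.4815, 0.2155, 0.2026]
tool_rot: [-180.0, -0.1, 105.0]
force: [0.2, 0.6, 0.0]
grip_width: 0.0871
```

```bash
python3 -c "
from h import *
o=readout.get_obs();print(o['qpos'])
print(goto(.452,.304,.16,105))"
```

```text
[ 19.48310756   6.59355069 -49.41309528  97.87540276   5.02506869
  77.84936201 -15.79889734]
[0.0931, -0.0056, 0.0426, 0.0]
```

Call:
servo_tool:
  plan:
    - [[0.087, 0.03, -0.002, 0.01, 0], [0.087, 0.065, -0.004, 0.025, 0], [0.087, 0.085, -0.005, 0.035, 0], [0.087, 0.093, -0.006, 0.043, 0], [0.087, 0.093, -0.006, 0.055, 0], [0.087, 0.093, -0.006, 0.075, 0], [0.087, 0.093, -0.006, 0.095, 0], [0.087, 0.093, -0.006, 0.115, 0], [0.087, 0.093, -0.006, 0.13, 0], [0.087, 0.093, -0.006, 0.14, 0], [0.087, 0.093, -0.006, 0.144, 0], [0.087, 0.093, -0.006, 0.144, 0]]

```text
time_s: 3.1
tool_pos: [0.4518, 0.3024, 0.0578]
tool_rot: [-179.9, -0.0, 104.9]
force: [0.0, 0.6, 0.6]
grip_width: 0.0868
```

```bash
python3 - <<'E'
from h import *
s=shot('side'); t=shot('top')
a=cv2.resize(s['image'][175:335,165:345],(720,640))[:600]
cv2.imwrite('pics/grasp.png',a[:,:,::-1]); print(goto(.452,.304,.059,105))
E
```

```text
[0.0003, -0.0003, 0.0004, -0.0008]
```

View pics/grasp.png

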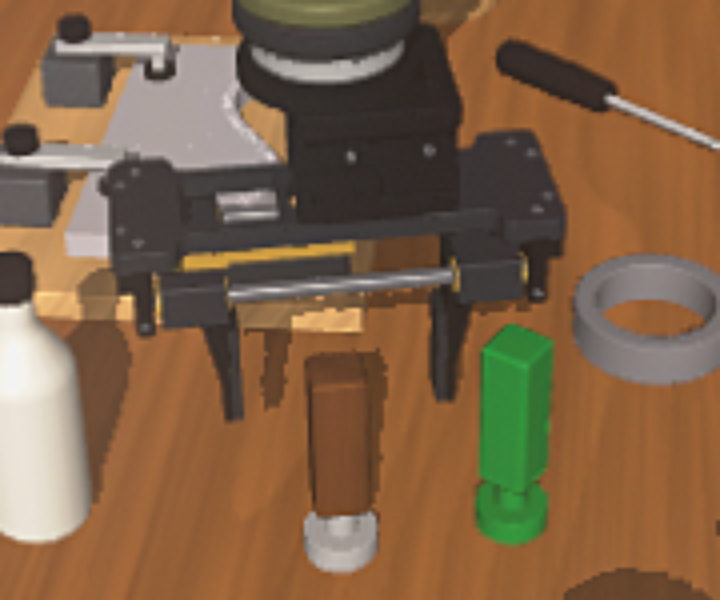

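```bash
python3 - <<'E'
from h import *
s=load('side');f=lambda P:((proj(s,P)+.5-[165,175])*4).round()
print(f([[.452,.302,.058],[.452,.304,.11],[.452,.304,0]]))
print('handle top, foot bottom from crop px', atz(s,338/4+165,372/4+175,.11), atz(s,341/4+165,562/4+175,0))
print('tips', [atz(s,u/4+165-.5,v/4+175-.5,.058) for u,v in((232,418),(445,398))])
P=cloud(s); q=P[260:318,235:265].reshape(-1,3); q=q[(q[:,2]>.04)&(q[:,2]<.115)&(q[:,1]>.28)]; print(np.median(q,0),q[:,1].max())
E
```

```text
[[338. 453.]
 [335. 368.]
 [340. 547.]]
handle top, foot bottom from crop px [0.44932068 0.30813576 0.11      ] [0.44898964 0.31539002 0.        ]
tips [array([0.50617191, 0.28316749, 0.058     ]), array([0.40671197, 0.25587401, 0.058     ])]
[0.44989233 0.31498144 0.08526942] 0.32052825217845565
```

```bash
python3 - <<'E'
from h import *
for n in('side','top'):
    s=shot(n)
    P=cloud(s)
    if n=='side':
        for u,v in((232,410),(236,380),(445,390),(447,350),(190,305),(490,280)): print(u,v,P[int(v/4+175),int(u/4+165)].round(4))
        for v in range(250,290): print(v, [P[v,u].round(3).tolist() for u in (222,223,224)]) if v%4==0 else 0
    q=P[...,2]; 
o=readout.get_obs();print(o['tool_pos'],o['tool_rot'],o['time_s'])
E
```

```text
232 410 [0.4951 0.3247 0.0981]
236 380 [0.4926 0.3238 0.1136]
445 390 [0.4024 0.2998 0.0986]
447 350 [0.4027 0.2988 0.1206]
190 305 [0.5035 0.3557 0.1777]
490 280 [0.3825 0.3218 0.1759]
252 [[0.498, 0.309, 0.142], [0.496, 0.309, 0.142], [0.533, 0.139, 0.014]]
256 [[0.495, 0.321, 0.142], [0.494, 0.321, 0.142], [0.534, 0.138, 0.002]]
260 [[0.496, 0.32, 0.133], [0.493, 0.324, 0.136], [0.532, 0.149, -0.001]]
264 [[0.496, 0.323, 0.126], [0.494, 0.324, 0.127], [0.529, 0.164, -0.0]]
268 [[0.496, 0.325, 0.119], [0.494, 0.324, 0.118], [0.493, 0.323, 0.117]]
272 [[0.496, 0.326, 0.11], [0.495, 0.325, 0.11], [0.493, 0.324, 0.109]]
276 [[0.496, 0.327, 0.102], [0.495, 0.326, 0.101], [0.493, 0.324, 0.1]]
280 [[0.497, 0.325, 0.091], [0.521, 0.219, 0.001], [0.519, 0.218, 0.0]]
284 [[0.521, 0.229, -0.002], [0.519, 0.229, -0.002], [0.517, 0.227, -0.003]]
288 [[0.518, 0.243, -0.001], [0.516, 0.244, 0.001], [0.514, 0.243, 0.0]]
[0.45239905 0.30431421 0.05976684] [ 1.79896552e+02 -1.04555107e-01  1.04982793e+02] 3.3
```

```bash
python3 - <<'E'
from h import *
s=load('side'); print(proj(s,[[.2207,-.611,.1874],[.2207,-.611,.2174]]))
im=cv2.imread('pics/side0.png'); 
cv2.imwrite('pics/tip0.png',np.hstack([cv2.resize(im[30:90,325:395],None,fx=5,fy=5,interpolation=cv2.INTER_CUBIC),cv2.resize(s['image'][225:300,205:295,::-1],(360,300),interpolation=cv2.INTER_CUBIC)]))
c=load('side')
P=cloud(c); 
# lowest visible finger points near jaws, by distance from TCP
q=P.reshape(-1,3); k=(abs(q[:,0]-.452)<.09)&(abs(q[:,1]-.304)<.05)&(q[:,2]>.02)&(q[:,2]<.2); q=q[k]
a=np.radians(104.98); ty=np.array([np.sin(a),-np.cos(a)]); tx=np.array([np.cos(a),np.sin(a)])
d=(q[:,:2]-[.4524,.3043]); jy=d@ty; jx=d@tx
for lo,hi in((-.08,-.055),(-.055,-.035),(.035,.055),(.055,.08)):
    m=(jy>lo)&(jy<hi)&(abs(jx)<.03); print(lo,hi,m.sum(),np.sort(q[m][:,2])[:8].round(3),q[m][:,2].max() if m.any() else 0)
E
```

```text
[[354.84574882  84.2706803 ]
 [355.45892359  75.68034356]]
-0.08 -0.055 372 [0.021 0.022 0.024 0.024 0.024 0.026 0.032 0.032] 0.19991820956371345
-0.055 -0.035 286 [0.092 0.093 0.094 0.094 0.095 0.095 0.096 0.096] 0.1995771878496886
0.035 0.055 313 [0.091 0.093 0.093 0.093 0.095 0.096 0.096 0.096] 0.1999550888041952
0.055 0.08 134 [0.131 0.133 0.135 0.137 0.137 0.139 0.142 0.143] 0.19995576863004613
```

View pics/tip0.png

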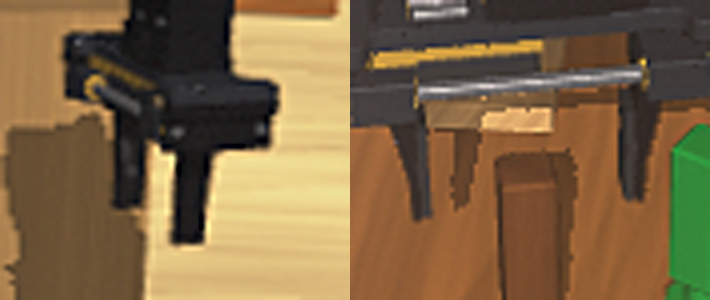

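Side picture: the fingertips appear about 31 mm above the reported TCP, both now and in the start picture, while the body height matches the text. So I'll take the grasp 12 mm lower, which works either way, with the jaws part-closed first to stay clear of the green look-alike.

Call:
servo_tool:
  plan:
    - [[0.06, 0, 0, 0, 0], [0.06, 0, 0, 0, 0], [0.06, 0, 0, 0, 0], [0.06, 0, 0, 0.004, 0], [0.06, 0, 0, 0.009, 0], [0.06, 0, 0, 0.013, 0], [0.06, 0, 0, 0.013, 0]]

```text
time_s: 3.88
tool_pos: [0.4516, 0.3038, 0.0455]
tool_rot: [-180.0, -0.1, 105.0]
force: [-0.6, -0.7, 0.2]
grip_width: 0.0608
```

Call:
servo_tool:
  plan:
    - [[0.04, 0, 0, 0, 0], [0.03, 0, 0, 0, 0], [0.02, 0, 0, 0, 0], [0.015, 0, 0, 0, 0], [0.015, 0, 0, 0, 0], [0.015, 0, 0, 0, 0], [0.015, 0, 0, 0, 0], [0.015, 0, 0, 0, 0]]
  force: 50

```text
time_s: 4.55
tool_pos: [0.4518, 0.3038, 0.0456]
tool_rot: [180.0, -0.1, 105.0]
force: [0.6, 0.7, -1.5]
grip_width: 0.0255
```

```bash
python3 - <<'E'
from h import *
s=shot('side'); t=shot('top')
cv2.imwrite('pics/closed.png',cv2.resize(s['image'][205:325,185:335,::-1],None,fx=4,fy=4,interpolation=cv2.INTER_CUBIC)); o=readout.get_obs();print(o['tool_pos'],o['tool_rot'],o['grip_width'],o['force'],o['wrist_torque'])
E
```

```text
[0.45182601 0.30379733 0.04560985] [ 1.79989904e+02 -8.22678816e-02  1.04982921e+02] 0.025772825863824487 [-0.35520884 -0.14952615 -0.05278034] [ 0.03902968 -0.18864431  0.00874709]
```

View pics/closed.png

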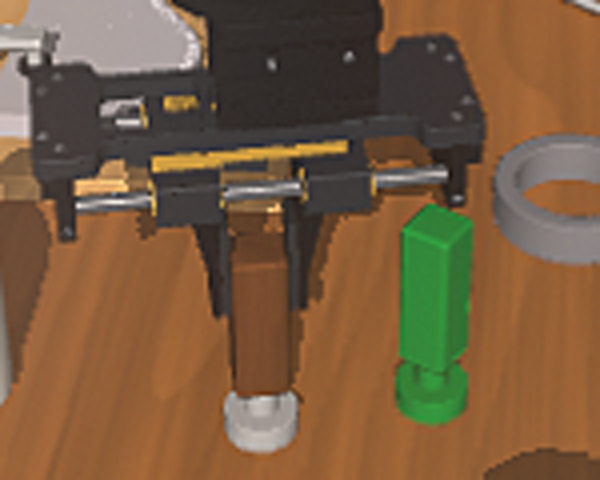

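```bash
cat >> h.py <<'E'
bx=np.load('board.npy'); bx=(bx[0],bx[1],bx[2])
cb,sb=np.cos(bx[2]),np.sin(bx[2])
def b2w(p): return np.array([bx[0]+cb*p[0]-sb*p[1],bx[1]+sb*p[0]+cb*p[1]])
def w2b(w): d=np.array(w[:2])-bx[:2]; return np.array([cb*d[0]+sb*d[1],-sb*d[0]+cb*d[1]])
E
python3 - <<'E'
from h import *; from path import *
p,t,n=pn(0.); print(p,t,n); q=b2w(p-.02*n); print(q)
print(goto(.452,.304,.16,105),goto(.50,.15,.165,92.2),goto(q[0],q[1],.13,92.2))
E
```

```text
[-0.0646 -0.092 ] [0.33685493 0.94155656] [ 0.94155656 -0.33685493]
[ 0.51577017 -0.10203677]
[0.0002, 0.0002, -0.1144, -0.0003] [-0.161, 0.0068, -0.1194, 0.2231] [-0.4086, -0.0432, -0.0844, 0.2231]
```

Call:
servo_tool:
  plan:
    - [[0.015, 0, 0, -0.01, 0], [0.015, 0, 0, -0.035, 0], [0.015, 0, 0, -0.07, 0], [0.015, 0, 0, -0.1, 0], [0.015, -0.02, 0, -0.115, 0.03], [0.015, -0.045, 0, -0.12, 0.07], [0.015, -0.075, 0.002, -0.12, 0.11], [0.015, -0.11, 0.004, -0.12, 0.15], [0.015, -0.145, 0.006, -0.12, 0.18], [0.015, -0.18, 0.006, -0.12, 0.21], [0.015, -0.215, 0.0, -0.12, 0.223], [0.015, -0.245, -0.005, -0.12, 0.223]]

```text
time_s: 5.65
tool_pos: [0.5098, 0.0629, 0.1651]
tool_rot: [-179.9, -0.0, 92.1]
force: [-0.4, -1.1, -3.9]
grip_width: 0.0255
```

```bash
python3 - <<'E'
from h import *
o=readout.get_obs(); print(o['tool_rot'],o['grip_width'],o['force'],o['qpos'])
print(goto(.5158,-.102,.13,92.2),goto(.5158,-.102,.0646,92.2))
E
```

```text
[-1.79917137e+02 -4.49097228e-02  9.21086261e+01] 0.02550442655045809 [-0.40326329 -1.07577849 -3.9238367 ] [ 30.15994349   5.15407639 -41.92776666 102.8125118    3.52967522
  73.45242256 -10.55468086]
[-0.165, -0.0001, 0.0351, -0.0016] [-0.165, -0.0001, 0.1005, -0.0016]
```

Lifted (force z −3.9 N, so the stylus's weight is on the tool). On to the start, with the descent beside the edge.

Call:
servo_tool:
  plan:
    - [[0.015, -0.03, 0, 0.0, 0], [0.015, -0.06, 0, 0.0, 0], [0.015, -0.09, 0, 0.01, 0], [0.015, -0.12, 0, 0.02, 0], [0.015, -0.145, 0, 0.03, 0], [0.015, -0.16, 0, 0.04, 0], [0.015, -0.165, 0, 0.055, 0], [0.015, -0.165, 0, 0.07, 0], [0.015, -0.165, 0, 0.085, 0], [0.015, -0.165, 0, 0.095, 0], [0.015, -0.165, 0, 0.1, 0], [0.015, -0.165, 0, 0.1, 0]]

```text
time_s: 6.65
tool_pos: [0.5154, -0.101, 0.0646]
tool_rot: [-179.9, -0.1, 92.2]
force: [-0.3, -0.6, -3.7]
grip_width: 0.0253
```

```bash
python3 - <<'E'
from h import *
s=shot('side');t=shot('top')
cv2.imwrite('pics/start.png',cv2.resize(s['image'][140:280,140:300,::-1],None,fx=4,fy=4,interpolation=cv2.INTER_CUBIC))
o=readout.get_obs(); print(o['tool_pos'],o['tool_rot'],o['force'],o['wrist_torque'],w2b(o['tool_pos']))
E
```

```text
[ 0.51620766 -0.10140954  0.06541505] [-1.79962756e+02 -5.09626037e-02  9.21555980e+01] [-0.28968629  1.11714305 -4.0126501 ] [-0.04173428 -0.14743293  0.00481219] [-0.0829699  -0.08465292]
```

View pics/start.png

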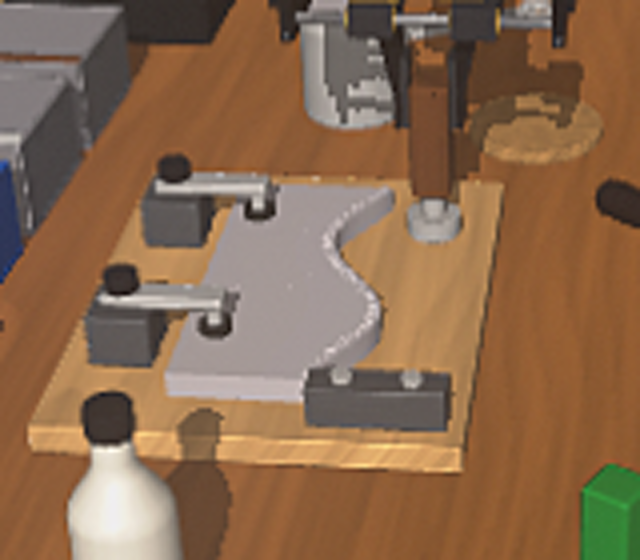

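Call:
servo_tool:
  plan:
    - [[0.015, -0.003, 0.006, 0, 0], [0.015, -0.006, 0.012, 0, 0], [0.015, -0.007, 0.015, 0, 0], [0.015, -0.0077, 0.017, 0, 0], [0.015, -0.0084, 0.019, 0, 0], [0.015, -0.0084, 0.019, 0, 0]]

```text
time_s: 7.25
tool_pos: [0.5351, -0.1089, 0.0652]
tool_rot: [-179.9, -0.1, 92.2]
force: [-2.3, 0.6, -3.6]
grip_width: 0.0257
```

```bash
cat > st.py <<'E'
from h import *; from path import *
from scipy.optimize import minimize_scalar
o=readout.get_obs(); b=w2b(o['tool_pos']); F=o['force']
s=min(np.linspace(-.005,.218,447),key=lambda s:np.hypot(*(S(s)-b)))
p,t,n=pn(s); Fb=np.array([cb*F[0]+sb*F[1],-sb*F[0]+cb*F[1]])
print('t',round(o['time_s'],2),'s',round(s,4),'depth_n mm',round((b-p)@n*1e3,2),'Fn',round(-Fb@n,1),'Ft',round(Fb@t,1),'Fz',round(F[2],1),'z',o['tool_pos'][2].round(4),o['tool_rot'].round(1),'tq',o['wrist_torque'].round(2),'b',b.round(4))
E
python3 st.py
```

```text
t 7.25 s -0.001 depth_n mm 0.51 Fn 2.3 Ft -0.1 Fz -3.6 z 0.0652 [-1.799e+02 -1.000e-01  9.220e+01] tq [0.04 0.23 0.06] b [-0.0644 -0.0929]
```

Call:
servo_tool:
  plan:
    - [[0.015, -0.0003, 0.001, 0.0003, 0], [0.015, -0.0006, 0.002, 0.0006, 0], [0.015, -0.0006, 0.002, 0.0006, 0]]

```text
time_s: 7.5
tool_pos: [0.5356, -0.1088, 0.0641]
tool_rot: [-179.7, -0.1, 92.2]
force: [-3.9, 1.3, -1.5]
grip_width: 0.0254
```

```bash
python3 st.py
```

```text
t 7.5 s -0.0005 depth_n mm 0.96 Fn 4.1 Ft 0.1 Fz -1.5 z 0.0641 [-1.797e+02 -1.000e-01  9.220e+01] tq [ 0.46  1.33 -0.02] b [-0.0639 -0.0928]
```

```bash
cat >> st.py <<'E'
import sys
if len(sys.argv)>1:
    d,ds,n_,z=map(float,sys.argv[1:5]); R=[]
    for k in range(1,int(n_)+1):
        p,t,n=pn(min(s+ds*k,.2155)); w=b2w(p+d*n); g=goto(w[0],w[1],z,92.2); R.append([.015]+[round(x,3) if i!=2 else round(x,4) for i,x in enumerate(g[:3])]+[0])
    print(R)
E
python3 st.py .004 .0035 12 .065
```

```text
t 7.5 s -0.0005 depth_n mm 0.96 Fn 4.1 Ft 0.1 Fz -1.5 z 0.0641 [-1.797e+02 -1.000e-01  9.220e+01] tq [ 0.46  1.33 -0.02] b [-0.0639 -0.0928]
[[0.015, 0.002, 0.004, -0.0009, 0], [0.015, 0.004, 0.005, -0.0009, 0], [0.015, 0.007, 0.007, -0.0009, 0], [0.015, 0.01, 0.009, -0.0009, 0], [0.015, 0.013, 0.01, -0.0009, 0], [0.015, 0.016, 0.012, -0.0009, 0], [0.015, 0.019, 0.014, -0.0009, 0], [0.015, 0.023, 0.016, -0.0009, 0], [0.015, 0.026, 0.018, -0.0009, 0], [0.015, 0.029, 0.02, -0.0009, 0], [0.015, 0.033, 0.022, -0.0009, 0], [0.015, 0.036, 0.023, -0.0009, 0]]
```

Call:
servo_tool:
  plan:
    - [[0.015, 0.002, 0.004, -0.0009, 0], [0.015, 0.004, 0.005, -0.0009, 0], [0.015, 0.007, 0.007, -0.0009, 0], [0.015, 0.01, 0.009, -0.0009, 0], [0.015, 0.013, 0.01, -0.0009, 0], [0.015, 0.016, 0.012, -0.0009, 0], [0.015, 0.019, 0.014, -0.0009, 0], [0.015, 0.023, 0.016, -0.0009, 0]]

```text
time_s: 8.17
tool_pos: [0.5469, -0.0878, 0.0639]
tool_rot: [-179.2, 0.0, 92.0]
force: [-9.7, -2.8, 2.0]
grip_width: 0.0253
```

```bash
python3 st.py .004 .0035 12 .065
```

```text
t 8.17 s 0.024 depth_n mm 1.35 Fn 6.9 Ft -7.3 Fz 2.0 z 0.0639 [-179.2    0.    92. ] tq [-0.97  2.9  -0.11] b [-0.0518 -0.0722]
[[0.015, 0.002, 0.004, -0.0011, 0], [0.015, 0.005, 0.006, -0.0011, 0], [0.015, 0.009, 0.008, -0.0011, 0], [0.015, 0.012, 0.01, -0.0011, 0], [0.015, 0.016, 0.011, -0.0011, 0], [0.015, 0.019, 0.012, -0.0011, 0], [0.015, 0.023, 0.013, -0.0011, 0], [0.015, 0.027, 0.013, -0.0011, 0], [0.015, 0.031, 0.013, -0.0011, 0], [0.015, 0.034, 0.012, -0.0011, 0], [0.015, 0.038, 0.011, -0.0011, 0], [0.015, 0.042, 0.01, -0.0011, 0]]
```

Call:
servo_tool:
  plan:
    - [[0.015, 0.002, 0.0035, -0.0025, 0], [0.015, 0.005, 0.0055, -0.0025, 0], [0.015, 0.009, 0.0075, -0.0025, 0], [0.015, 0.012, 0.0095, -0.0025, 0], [0.015, 0.016, 0.0105, -0.0025, 0], [0.015, 0.019, 0.0115, -0.0025, 0]]

```text
time_s: 8.67
tool_pos: [0.5553, -0.0691, 0.0651]
tool_rot: [-178.9, 0.1, 92.0]
force: [-6.5, -1.4, -4.3]
grip_width: 0.0257
```

```bash
python3 st.py .0035 .0035 12 .0665
```

```text
t 8.67 s 0.0435 depth_n mm 1.14 Fn 5.9 Ft -3.0 Fz -4.3 z 0.0651 [-1.789e+02  1.000e-01  9.200e+01] tq [-0.49  1.84 -0.05] b [-0.0427 -0.0539]
[[0.015, 0.003, 0.003, -0.0014, 0], [0.015, 0.007, 0.004, -0.0014, 0], [0.015, 0.011, 0.004, -0.0014, 0], [0.015, 0.014, 0.003, -0.0014, 0], [0.015, 0.018, 0.002, -0.0014, 0], [0.015, 0.021, 0.001, -0.0014, 0], [0.015, 0.025, -0.001, -0.0014, 0], [0.015, 0.028, -0.003, -0.0014, 0], [0.015, 0.032, -0.004, -0.0014, 0], [0.015, 0.035, -0.006, -0.0014, 0], [0.015, 0.038, -0.009, -0.0014, 0], [0.015, 0.041, -0.011, -0.0014, 0]]
```

Call:
servo_tool:
  plan:
    - [[0.015, 0.003, 0.003, -0.0012, 0], [0.015, 0.007, 0.004, -0.0012, 0], [0.015, 0.011, 0.004, -0.0012, 0], [0.015, 0.014, 0.003, -0.0012, 0], [0.015, 0.018, 0.002, -0.0012, 0], [0.015, 0.021, 0.001, -0.0012, 0], [0.015, 0.025, -0.001, -0.0012, 0], [0.015, 0.028, -0.003, -0.0012, 0]]

```text
time_s: 9.33
tool_pos: [0.5509, -0.0445, 0.066]
tool_rot: [-178.9, 0.3, 91.9]
force: [-2.9, -4.0, -4.9]
grip_width: 0.0258
```

```bash
python3 st.py .0035 .0035 12 .0663
```

```text
t 9.33 s 0.069 depth_n mm 0.91 Fn 4.6 Ft -2.0 Fz -4.9 z 0.066 [-178.9    0.3   91.9] tq [-1.41  0.62 -0.05] b [-0.0461 -0.0291]
[[0.015, 0.004, 0.0, -0.0003, 0], [0.015, 0.008, -0.002, -0.0003, 0], [0.015, 0.011, -0.004, -0.0003, 0], [0.015, 0.014, -0.006, -0.0003, 0], [0.015, 0.017, -0.008, -0.0003, 0], [0.015, 0.019, -0.01, -0.0003, 0], [0.015, 0.022, -0.012, -0.0003, 0], [0.015, 0.025, -0.014, -0.0003, 0], [0.015, 0.028, -0.016, -0.0003, 0], [0.015, 0.031, -0.018, -0.0003, 0], [0.015, 0.034, -0.02, -0.0003, 0], [0.015, 0.036, -0.022, -0.0003, 0]]
```

Call:
servo_tool:
  plan:
    - [[0.015, 0.004, 0.0005, 0.0003, 0], [0.015, 0.008, -0.0015, 0.0003, 0], [0.015, 0.0115, -0.0035, 0.0003, 0], [0.015, 0.0145, -0.0055, 0.0003, 0], [0.015, 0.0175, -0.0075, 0.0003, 0], [0.015, 0.0195, -0.0095, 0.0003, 0], [0.015, 0.0225, -0.0115, 0.0003, 0], [0.015, 0.0255, -0.0135, 0.0003, 0], [0.015, 0.0285, -0.0155, 0.0003, 0], [0.015, 0.0315, -0.0175, 0.0003, 0]]

```text
time_s: 10.17
tool_pos: [0.5322, -0.0184, 0.0657]
tool_rot: [-178.8, 0.7, 91.8]
force: [-3.8, -7.8, -3.7]
grip_width: 0.0255
```

```bash
python3 st.py .004 .0035 12 .0658
```

```text
t 10.17 s 0.1005 depth_n mm 1.27 Fn 7.7 Ft -3.8 Fz -3.7 z 0.0657 [-178.8    0.7   91.8] tq [-2.17  0.76 -0.1 ] b [-0.0639 -0.0024]
[[0.015, 0.004, 0.0, -0.0001, 0], [0.015, 0.007, -0.002, -0.0001, 0], [0.015, 0.01, -0.004, -0.0001, 0], [0.015, 0.013, -0.005, -0.0001, 0], [0.015, 0.016, -0.007, -0.0001, 0], [0.015, 0.019, -0.009, -0.0001, 0], [0.015, 0.022, -0.01, -0.0001, 0], [0.015, 0.025, -0.011, -0.0001, 0], [0.015, 0.028, -0.013, -0.0001, 0], [0.015, 0.031, -0.014, -0.0001, 0], [0.015, 0.034, -0.015, -0.0001, 0], [0.015, 0.037, -0.015, -0.0001, 0]]
```

Call:
servo_tool:
  plan:
    - [[0.015, 0.004, 0.0, 0, 0], [0.015, 0.007, -0.002, 0, 0], [0.015, 0.01, -0.004, 0, 0], [0.015, 0.013, -0.005, 0, 0], [0.015, 0.016, -0.007, 0, 0], [0.015, 0.019, -0.009, 0, 0], [0.015, 0.022, -0.01, 0, 0], [0.015, 0.025, -0.011, 0, 0], [0.015, 0.028, -0.013, 0, 0], [0.015, 0.031, -0.014, 0, 0], [0.015, 0.034, -0.015, 0, 0], [0.015, 0.037, -0.015, 0, 0]]

```text
time_s: 11.17
tool_pos: [0.5142, 0.0147, 0.065]
tool_rot: [-178.6, 0.9, 91.7]
force: [-5.4, -6.6, -4.4]
grip_width: 0.0257
```

```bash
python3 st.py .0045 .0035 12 .0658
```

```text
t 11.17 s 0.139 depth_n mm 1.54 Fn 7.0 Ft -4.9 Fz -4.4 z 0.065 [-178.6    0.9   91.7] tq [-1.8   1.58 -0.1 ] b [-0.0805  0.0314]
[[0.015, 0.004, 0.002, -0.0008, 0], [0.015, 0.007, 0.002, -0.0008, 0], [0.015, 0.01, 0.001, -0.0008, 0], [0.015, 0.013, 0.001, -0.0008, 0], [0.015, 0.017, 0.001, -0.0008, 0], [0.015, 0.02, 0.002, -0.0008, 0], [0.015, 0.023, 0.002, -0.0008, 0], [0.015, 0.026, 0.003, -0.0008, 0], [0.015, 0.029, 0.004, -0.0008, 0], [0.015, 0.033, 0.004, -0.0008, 0], [0.015, 0.036, 0.005, -0.0008, 0], [0.015, 0.039, 0.007, -0.0008, 0]]
```

Call:
servo_tool:
  plan:
    - [[0.015, 0.004, 0.002, -0.0005, 0], [0.015, 0.007, 0.002, -0.0005, 0], [0.015, 0.01, 0.001, -0.0006, 0], [0.015, 0.013, 0.001, -0.0007, 0], [0.015, 0.017, 0.001, -0.0008, 0], [0.015, 0.02, 0.002, -0.0009, 0], [0.015, 0.023, 0.002, -0.001, 0], [0.015, 0.026, 0.003, -0.001, 0], [0.015, 0.029, 0.004, -0.001, 0], [0.015, 0.033, 0.004, -0.001, 0], [0.015, 0.036, 0.005, -0.001, 0], [0.015, 0.039, 0.007, -0.001, 0]]

```text
time_s: 12.17
tool_pos: [0.5152, 0.0493, 0.0647]
tool_rot: [-178.0, 1.3, 91.6]
force: [-13.9, -7.5, 8.0]
grip_width: 0.0256
```

```bash
python3 st.py .0045 .0035 12 .0658
```

```text
t 12.17 s 0.175 depth_n mm 1.5 Fn 11.1 Ft -11.3 Fz 8.0 z 0.0647 [-178.     1.3   91.6] tq [-2.26  4.29 -0.28] b [-0.0782  0.066 ]
[[0.015, 0.002, 0.004, -0.0011, 0], [0.015, 0.005, 0.005, -0.0011, 0], [0.015, 0.008, 0.006, -0.0011, 0], [0.015, 0.011, 0.008, -0.0011, 0], [0.015, 0.014, 0.01, -0.0011, 0], [0.015, 0.017, 0.011, -0.0011, 0], [0.015, 0.02, 0.013, -0.0011, 0], [0.015, 0.023, 0.015, -0.0011, 0], [0.015, 0.026, 0.016, -0.0011, 0], [0.015, 0.029, 0.018, -0.0011, 0], [0.015, 0.032, 0.02, -0.0011, 0], [0.015, 0.034, 0.021, -0.0011, 0]]
```

Call:
servo_tool:
  plan:
    - [[0.015, 0.002, 0.0025, -0.002, 0], [0.015, 0.005, 0.0035, -0.0028, 0], [0.015, 0.008, 0.005, -0.003, 0], [0.015, 0.011, 0.007, -0.003, 0], [0.015, 0.014, 0.009, -0.003, 0], [0.015, 0.017, 0.01, -0.003, 0], [0.015, 0.02, 0.012, -0.003, 0]]

```text
time_s: 12.75
tool_pos: [0.5193, 0.0654, 0.0648]
tool_rot: [-177.1, 1.7, 91.5]
force: [-16.0, -8.3, 4.4]
grip_width: 0.0259
```

```bash
python3 st.py .004 .0035 10 .0665
```

```text
t 12.75 s 0.1915 depth_n mm -0.65 Fn 10.8 Ft -14.4 Fz 4.4 z 0.0648 [-177.1    1.7   91.5] tq [-2.2   4.77 -0.32] b [-0.0735  0.0819]
[[0.015, 0.001, 0.006, -0.0017, 0], [0.015, 0.004, 0.007, -0.0017, 0], [0.015, 0.007, 0.009, -0.0017, 0], [0.015, 0.01, 0.011, -0.0017, 0], [0.015, 0.013, 0.013, -0.0017, 0], [0.015, 0.016, 0.014, -0.0017, 0], [0.015, 0.018, 0.016, -0.0017, 0], [0.015, 0.018, 0.016, -0.0017, 0], [0.015, 0.018, 0.016, -0.0017, 0], [0.015, 0.018, 0.016, -0.0017, 0]]
```

Call:
servo_tool:
  plan:
    - [[0.015, 0.001, 0.005, -0.0025, 0], [0.015, 0.004, 0.006, -0.003, 0], [0.015, 0.007, 0.008, -0.003, 0], [0.015, 0.01, 0.01, -0.003, 0], [0.015, 0.013, 0.012, -0.003, 0]]

```text
time_s: 13.17
tool_pos: [0.5239, 0.076, 0.0648]
tool_rot: [-176.1, 2.0, 91.4]
force: [-16.9, -6.7, 3.3]
grip_width: 0.026
```

```bash
python3 st.py .004 .0035 8 .0665; python3 - <<'E'
from h import *
s=shot('side');t=shot('top')
cv2.imwrite('pics/end.png',cv2.resize(s['image'][150:270,170:310,::-1],None,fx=5,fy=5,interpolation=cv2.INTER_CUBIC))
E
```

```text
t 13.17 s 0.203 depth_n mm -1.42 Fn 11.6 Ft -14.0 Fz 3.3 z 0.0648 [-176.1    2.    91.4] tq [-1.99  4.81 -0.36] b [-0.0685  0.0923]
[[0.015, 0.0, 0.006, -0.0017, 0], [0.015, 0.003, 0.008, -0.0017, 0], [0.015, 0.006, 0.01, -0.0017, 0], [0.015, 0.008, 0.011, -0.0017, 0], [0.015, 0.008, 0.011, -0.0017, 0], [0.015, 0.008, 0.011, -0.0017, 0], [0.015, 0.008, 0.011, -0.0017, 0], [0.015, 0.008, 0.011, -0.0017, 0]]
```

View pics/end.png

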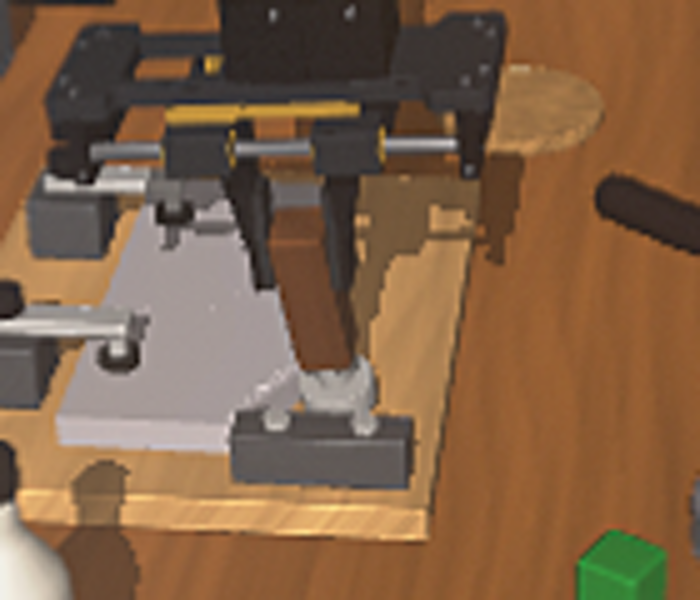

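```bash
cat > tilt.py <<'E'
from h import *
def tilt(c,c0,c1,z0=.0):
    P=cloud(c); im=c['image'].astype(int); m=(im[...,0]>im[...,2]*1.6)&(im[...,0]<140)&(im[...,0]>50)
    k=np.zeros_like(m); k[c0[1]:c1[1],c0[0]:c1[0]]=1; m&=k; q=P[m]; q=q[(q[:,2]>.045)&(q[:,2]<.14)]
    return q
E
python3 - <<'E'
from tilt import *
from h import *
s=load('side'); P=cloud(s)
# finger and peg rows: print cloud along crop columns
def at(u,v): return P[int(150+v/5),int(170+u/5)].round(4)
for name,pts in dict(handleL=[(290,265),(297,300),(305,330),(312,360)],handleMid=[(300,260),(312,300),(320,330),(328,360)],handleR=[(322,265),(333,300),(342,330),(350,355)],foot=[(310,400),(340,395),(370,395),(340,380)],fingL=[(255,250),(262,280)],fingR=[(345,230),(347,270)],peg=[(70,165),(80,180),(60,150)],knob=[(60,160),(0,300)],tips=[(265,288),(350,340)]).items(): print(name,[at(*p).tolist() for p in pts])
E
```

```text
handleL [[0.529, 0.0901, 0.1121], [0.5289, 0.0835, 0.09], [0.5253, 0.0816, 0.0733], [0.5242, 0.0791, 0.0556]]
handleMid [[0.5253, 0.0858, 0.1124], [0.5215, 0.0859, 0.092], [0.5188, 0.0796, 0.0725], [0.5171, 0.0795, 0.0564]]
handleR [[0.5149, 0.0932, 0.1148], [0.5126, 0.0854, 0.0923], [0.5095, 0.0804, 0.0736], [0.5066, 0.0733, 0.0559]]
foot [[0.5261, 0.0738, 0.0299], [0.5119, 0.0736, 0.0337], [0.4994, 0.0647, 0.0288], [0.5131, 0.0661, 0.037]]
fingL [[0.5456, 0.085, 0.1157], [0.5437, 0.0868, 0.1014]]
fingR [[0.504, 0.0887, 0.1306], [0.5057, 0.0832, 0.107]]
peg [[0.6163, 0.1184, 0.1721], [0.6134, 0.1155, 0.1635], [0.685, -0.08, 0.0717]]
knob [[0.6814, -0.0674, 0.0727], [0.673, 0.0688, 0.071]]
tips [[0.542, 0.0847, 0.0977], [0.5072, 0.0685, 0.061]]
```

The side view shows the stylus has tilted in the hand by about 8–11°. The real fingertips are about 32 mm above the reported TCP, so the grasp was high and weak. There is plenty of time, so I'll back off, set it upright on the board, regrip about 30 mm lower, and make a fresh full pass from the start.

Call:
servo_tool:
  plan:
    - [[0.015, 0.0, -0.005, -0.001, 0], [0.015, 0.0, -0.013, -0.008, 0], [0.015, 0.0, -0.02, -0.02, 0], [0.015, -0.01, -0.025, -0.035, 0], [0.015, -0.03, -0.028, -0.045, 0], [0.015, -0.06, -0.03, -0.05, 0], [0.015, -0.09, -0.03, -0.05, 0], [0.015, -0.12, -0.03, -0.05, 0], [0.015, -0.145, -0.03, -0.05, 0], [0.015, -0.165, -0.03, -0.05, 0], [0.015, -0.17, -0.03, -0.05, 0], [0.015, -0.17, -0.03, -0.05, 0]]

```text
time_s: 14.27
tool_pos: [0.503, -0.0945, 0.1232]
tool_rot: [-176.4, 2.1, 91.2]
force: [0.0, 0.4, -3.6]
grip_width: 0.026
```

```bash
python3 st.py; python3 -c "
from h import *
w=b2w([-.093,-.085]);print(w,goto(w[0]+.01,w[1]+.008,.066,92.2))"
```

```text
t 14.27 s 0.002 depth_n mm -34.47 Fn 0.1 Ft 0.4 Fz -3.6 z 0.1232 [-176.4    2.1   91.2] tq [ 0.17 -0.27 -0.05] b [-0.0959 -0.0773]
[ 0.50619826 -0.10214126] [0.0001, 0.0132, 0.0572, -0.0176]
```

Call:
servo_tool:
  plan:
    - [[0.015, 0, 0.003, 0.01, 0], [0.015, 0, 0.006, 0.025, -0.01], [0.015, 0, 0.006, 0.04, -0.017], [0.015, 0, 0.006, 0.048, -0.017], [0.015, 0, 0.006, 0.052, -0.017], [0.015, 0, 0.006, 0.055, -0.017], [0.015, 0, 0.006, 0.057, -0.017], [0.015, 0, 0.006, 0.057, -0.017]]

```text
time_s: 14.93
tool_pos: [0.5058, -0.0962, 0.0662]
tool_rot: [-176.4, 2.0, 92.2]
force: [-0.1, -0.5, -4.2]
grip_width: 0.0256
```

```bash
python3 st.py
```

```text
t 14.93 s 0.0015 depth_n mm -31.29 Fn -0.1 Ft -0.5 Fz -4.2 z 0.0662 [-176.4    2.    92.2] tq [ 0.1  -0.17  0.  ] b [-0.0931 -0.079 ]
```

Call:
servo_tool:
  plan:
    - [[0.015, 0, 0, 0.001, 0], [0.015, 0, 0, 0.002, 0], [0.015, 0, 0, 0.003, 0], [0.015, 0, 0, 0.003, 0]]

```text
time_s: 15.27
tool_pos: [0.5067, -0.0964, 0.0649]
tool_rot: [-176.5, 2.0, 92.2]
force: [-0.8, -0.4, 3.9]
grip_width: 0.0261
```

Call:
servo_tool:
  plan:
    - [[0.03, 0, 0, -0.001, 0], [0.035, 0, 0, -0.001, 0], [0.04, 0, 0, -0.001, 0], [0.05, 0, 0, -0.001, 0], [0.06, 0, 0, -0.001, 0], [0.06, 0, 0, -0.001, 0], [0.06, 0, 0, -0.001, 0]]

```text
time_s: 15.85
tool_pos: [0.5069, -0.0963, 0.0659]
tool_rot: [-176.5, 2.0, 92.2]
force: [-0.6, 0.3, -0.6]
grip_width: 0.0568
```

```bash
python3 - <<'E'
from h import *
s=shot('side');t=shot('top')
cv2.imwrite('pics/set.png',cv2.resize(s['image'][130:230,180:310,::-1],None,fx=5,fy=5,interpolation=cv2.INTER_CUBIC))
o=readout.get_obs();print(o['tool_pos'],o['tool_rot'],o['force'],o['grip_width'])
E
```

```text
[ 0.50691071 -0.09631371  0.06590923] [-176.50068742    2.0391027    92.18145464] [-0.07485066 -0.30598948 -0.27193367] 0.05880602703079073
```

View pics/set.png

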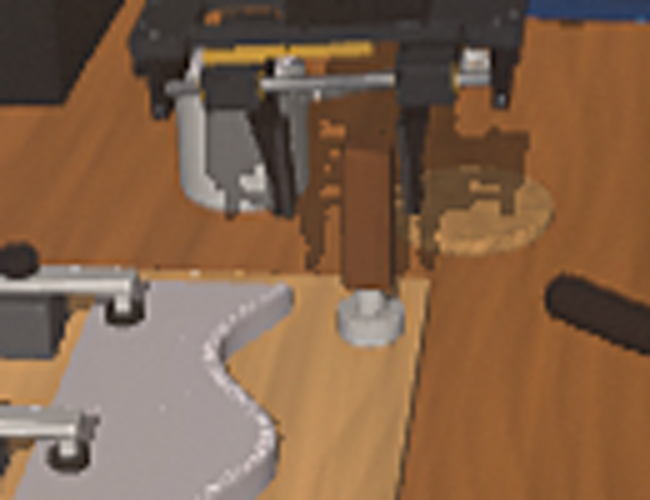

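The stylus stands upright on the blank: handle at crop x 343–390, foot at (371,322), between the open fingers. I'll measure it and regrip lower.

```bash
python3 - <<'E'
from h import *
s=load('side'); P=cloud(s); px=lambda u,v:(180+u/5-.4,130+v/5-.4)
for u,v in((350,180),(366,180),(383,180),(350,270),(366,270),(385,270)): print(P[int(130+v/5),int(180+u/5)].round(4))
print('foot rim top z.032',[atz(s,*px(u,v),.032)[:2].round(4) for u,v in((338,310),(404,310),(371,300))])
print('foot bottom front',atz(s,*px(371,347),.018))
t=load('top'); Q=cloud(t).reshape(-1,3); k=(abs(Q[:,0]-.5)<.04)&(abs(Q[:,1]+.1)<.04)&(Q[:,2]>.1)&(Q[:,2]<.14); print(k.sum(),Q[k].mean(0) if k.any() else '')
E
```

```text
[ 0.5074 -0.0993  0.1118]
[ 0.4991 -0.0956  0.114 ]
[ 0.492  -0.0992  0.1126]
[ 0.5086 -0.1006  0.0589]
[ 0.5005 -0.0988  0.0604]
[ 0.4905 -0.1028  0.0589]
foot rim top z.032 [array([ 0.5176, -0.1074]), array([ 0.4829, -0.1112]), array([ 0.5017, -0.1201])]
foot bottom front [ 0.49841557 -0.094541    0.018     ]
0
```

```bash
python3 -c "
from h import *
print(goto(.497,-.114,.066,92.2),goto(.497,-.114,.035,92.2))"
```

```text
[-0.0173, -0.0106, -0.0001, -0.0003] [-0.0173, -0.0106, 0.0309, -0.0003]
```

```bash
cat >> h.py <<'E'
from scipy.spatial.transform import Rotation
def goto(x,y,z,yaw):
    o=readout.get_obs(); R=Rotation.from_euler('xyz',o['tool_rot'],degrees=True)
    w=(yaw-o['tool_rot'][2]+180)%360-180
    return np.round(np.r_[R.inv().apply(np.array([x,y,z])-o['tool_pos']),-np.radians(w)],4).tolist()
E
python3 -c "
from h import *
print(goto(.497,-.114,.066,92.2),goto(.497,-.114,.035,92.2))"
```

```text
[-0.0173, -0.0105, 0.0012, -0.0003] [-0.0162, -0.0086, 0.0321, -0.0003]
```

Call:
servo_tool:
  plan:
    - [[0.06, -0.006, -0.003, 0.0, 0], [0.06, -0.012, -0.007, 0.0, 0], [0.06, -0.017, -0.01, 0.001, 0], [0.06, -0.017, -0.01, 0.008, 0], [0.06, -0.017, -0.0095, 0.016, 0], [0.06, -0.016, -0.009, 0.024, 0], [0.06, -0.016, -0.0085, 0.03, 0], [0.06, -0.016, -0.0085, 0.032, 0], [0.06, -0.016, -0.0085, 0.032, 0]]

```text
time_s: 16.7
tool_pos: [0.4964, -0.1133, 0.034]
tool_rot: [-176.4, 2.0, 92.2]
force: [0.5, -0.1, -0.1]
grip_width: 0.0601
```

Call:
servo_tool:
  plan:
    - [[0.04, 0, 0, 0, 0], [0.03, 0, 0, 0, 0], [0.02, 0, 0, 0, 0], [0.015, 0, 0, 0, 0], [0.015, 0, 0, 0, 0], [0.015, 0, 0, 0, 0], [0.015, 0, 0, 0, 0]]
  force: 60

```text
time_s: 17.28
tool_pos: [0.4973, -0.1133, 0.0343]
tool_rot: [-176.5, 2.0, 92.2]
force: [0.9, -0.1, 1.0]
grip_width: 0.0256
```

```bash
python3 st.py; python3 - <<'E'
from h import *
s=shot('side'); P=cloud(s); im=s['image']
for v in (160,165,170,175,180,185,190): print(v,[P[v,u].round(3).tolist() for u in (251,253,256)],[im[v,u].tolist() for u in(251,256)])
E
```

```text
t 17.28 s -0.005 depth_n mm -36.08 Fn -0.9 Ft 0.0 Fz 1.0 z 0.0343 [-176.5    2.    92.2] tq [ 0.05 -0.6   0.01] b [-0.1023 -0.0958]
160 [[0.504, -0.098, 0.129], [0.499, -0.096, 0.13], [0.492, -0.101, 0.129]] [[123, 78, 48], [119, 73, 45]]
165 [[0.504, -0.097, 0.116], [0.499, -0.097, 0.116], [0.492, -0.099, 0.116]] [[118, 74, 46], [111, 71, 44]]
170 [[0.505, -0.098, 0.101], [0.499, -0.095, 0.103], [0.493, -0.104, 0.099]] [[117, 74, 49], [112, 71, 45]]
175 [[0.505, -0.098, 0.087], [0.5, -0.099, 0.086], [0.493, -0.102, 0.085]] [[117, 73, 49], [107, 69, 46]]
180 [[0.506, -0.105, 0.068], [0.5, -0.099, 0.072], [0.492, -0.098, 0.073]] [[117, 74, 50], [110, 70, 46]]
185 [[0.506, -0.1, 0.056], [0.501, -0.099, 0.057], [0.493, -0.101, 0.056]] [[113, 72, 48], [112, 70, 44]]
190 [[0.509, -0.118, 0.032], [0.503, -0.111, 0.036], [0.493, -0.103, 0.041]] [[156, 151, 148], [182, 175, 168]]
```

Call:
servo_tool:
  plan:
    - [[0.015, 0, 0, 0.003, 0], [0.015, 0, 0, 0.006, 0], [0.015, -0.001, -0.002, 0.007, 0], [0.015, -0.002, -0.004, 0.007, 0]]

```text
time_s: 17.67
tool_pos: [0.4972, -0.1136, 0.0339]
tool_rot: [-176.9, 2.0, 92.3]
force: [-2.6, 7.6, 31.3]
grip_width: 0.0256
```

```bash
python3 st.py
```

```text
t 17.67 s -0.005 depth_n mm -36.09 Fn 3.7 Ft 7.2 Fz 31.3 z 0.0339 [-176.9    2.    92.3] tq [ 1.9   0.64 -0.02] b [-0.1024 -0.0961]
```

Call:
servo_tool:
  plan:
    - [[0.015, -0.001, -0.004, 0.006, 0], [0.015, -0.002, -0.007, 0.006, 0], [0.015, -0.002, -0.008, 0.006, 0]]

```text
time_s: 17.92
tool_pos: [0.4968, -0.1136, 0.0338]
tool_rot: [-177.8, 2.0, 92.3]
force: [6.6, 7.2, 18.4]
grip_width: 0.0256
```

Call:
servo_tool:
  plan:
    - [[0.015, -0.001, -0.005, 0.006, 0], [0.015, -0.002, -0.007, 0.006, 0], [0.015, -0.002, -0.008, 0.006, 0]]

```text
time_s: 18.17
tool_pos: [0.4966, -0.1136, 0.0336]
tool_rot: [-178.6, 2.0, 92.4]
force: [6.3, 5.6, 17.8]
grip_width: 0.0254
```

```bash
python3 st.py
```

```text
t 18.17 s -0.005 depth_n mm -36.69 Fn -5.4 Ft 6.5 Fz 17.8 z 0.0336 [-178.6    2.    92.4] tq [ 1.67 -1.83 -0.01] b [-0.103  -0.0961]
```

Call:
servo_tool:
  plan:
    - [[0.015, -0.003, -0.004, 0.006, 0], [0.015, -0.005, -0.006, 0.006, 0], [0.015, -0.006, -0.006, 0.006, 0]]

```text
time_s: 18.42
tool_pos: [0.4966, -0.114, 0.0334]
tool_rot: [-179.2, 1.7, 92.6]
force: [-2.3, 13.8, 29.0]
grip_width: 0.0256
```

Call:
servo_tool:
  plan:
    - [[0.015, -0.004, -0.003, 0.007, 0], [0.015, -0.006, -0.005, 0.007, 0], [0.015, -0.007, -0.006, 0.007, 0]]

```text
time_s: 18.67
tool_pos: [0.4965, -0.1142, 0.0334]
tool_rot: [-179.7, 1.4, 92.7]
force: [-4.1, 18.1, 37.6]
grip_width: 0.0258
```

```bash
python3 st.py
```

```text
t 18.67 s -0.005 depth_n mm -36.73 Fn 6.6 Ft 17.4 Fz 37.6 z 0.0334 [-179.7    1.4   92.7] tq [ 4.49  0.97 -0.12] b [-0.1032 -0.0966]
```

Call:
servo_tool:
  plan:
    - [[0.015, -0.004, -0.004, 0.005, 0], [0.015, -0.007, -0.005, 0.005, 0], [0.015, -0.007, -0.006, 0.005, 0]]

```text
time_s: 18.92
tool_pos: [0.4963, -0.1143, 0.0335]
tool_rot: [179.7, 1.0, 92.9]
force: [0.9, 15.4, 24.0]
grip_width: 0.0253
```

Call:
servo_tool:
  plan:
    - [[0.015, -0.004, -0.004, 0.005, 0], [0.015, -0.007, -0.006, 0.005, 0], [0.015, -0.007, -0.007, 0.005, 0]]

```text
time_s: 19.17
tool_pos: [0.4961, -0.1149, 0.0336]
tool_rot: [179.1, 0.7, 93.0]
force: [3.0, 14.2, 22.6]
grip_width: 0.0259
```

Call:
servo_tool:
  plan:
    - [[0.015, -0.004, -0.004, 0.005, 0], [0.015, -0.007, -0.006, 0.005, 0], [0.015, -0.007, -0.007, 0.005, 0]]

```text
time_s: 19.42
tool_pos: [0.496, -0.1151, 0.0337]
tool_rot: [178.5, 0.3, 93.2]
force: [2.3, 15.1, 24.0]
grip_width: 0.0259
```

```bash
python3 st.py
```

```text
t 19.42 s -0.005 depth_n mm -37.1 Fn -0.1 Ft 15.3 Fz 24.0 z 0.0337 [178.5   0.3  93.2] tq [ 4.12 -0.56 -0.06] b [-0.1037 -0.0976]
```

Call:
servo_tool:
  plan:
    - [[0.015, 0, 0, -0.001, 0], [0.015, 0, 0, -0.002, 0], [0.015, 0, 0, -0.002, 0]]

```text
time_s: 19.67
tool_pos: [0.4947, -0.1155, 0.0351]
tool_rot: [178.6, 0.3, 93.2]
force: [-0.5, -0.3, -4.4]
grip_width: 0.0253
```

```bash
sed -i "s/b=w2b(o\['tool_pos'\])/OFF=np.array([.003,.003]); b=w2b(o['tool_pos'])+OFF/; s/w=b2w(p+d\*n)/w=b2w(p+d*n-OFF)/" st.py
python3 st.py; python3 - <<'E'
from h import *; from path import *
OFF=np.array([.003,.003])
s=shot('side'); P=cloud(s)
for v in (160,165,170,175,180,185): print(v,[P[v,u].round(3).tolist() for u in (251,253,256)])
m=[]
for sarg,d in((-.003,-.006),(-.003,.003)):
    p,t,n=pn(sarg); w=b2w(p+d*n-OFF); print(goto(w[0],w[1],.036,92.2))
E
```

```text
t 19.67 s -0.005 depth_n mm -35.87 Fn 0.4 Ft -0.3 Fz -4.4 z 0.0351 [178.6   0.3  93.2] tq [-0.06  0.02 -0.09] b [-0.102  -0.0949]
160 [[0.507, -0.117, 0.12], [0.5, -0.104, 0.127], [0.493, -0.106, 0.126]]
165 [[0.506, -0.106, 0.112], [0.5, -0.104, 0.113], [0.493, -0.107, 0.112]]
170 [[0.506, -0.105, 0.097], [0.501, -0.105, 0.098], [0.493, -0.105, 0.098]]
175 [[0.506, -0.107, 0.082], [0.501, -0.104, 0.084], [0.493, -0.102, 0.086]]
180 [[0.526, -0.232, 0.001], [0.5, -0.1, 0.072], [0.494, -0.107, 0.068]]
185 [[0.517, -0.171, 0.018], [0.501, -0.104, 0.055], [0.494, -0.105, 0.054]]
[0.0018, 0.0314, -0.0007, 0.0166]
[-0.0006, 0.0401, -0.0005, 0.0166]
```

```bash
sed -i "s/OFF=np.array(\[.003,.003\])/OFF=np.array([.005,-.0025])/" st.py
python3 - <<'E'
from h import *; from path import *
OFF=np.array([.005,-.0025])
for sarg,d in((-.003,-.006),(-.003,.003)):
    p,t,n=pn(sarg); w=b2w(p+d*n-OFF); print(goto(w[0],w[1],.0355,92.2))
E
```

```text
[0.0073, 0.0295, -0.0003, 0.0166]
[0.0049, 0.0382, -0.0, 0.0166]
```

Call:
servo_tool:
  plan:
    - [[0.015, 0.003, 0.008, -0.0002, 0.006], [0.015, 0.006, 0.016, -0.0002, 0.012], [0.015, 0.007, 0.024, -0.0002, 0.016], [0.015, 0.007, 0.029, -0.0002, 0.016], [0.015, 0.0065, 0.0315, -0.0002, 0.016], [0.015, 0.006, 0.034, -0.0002, 0.016], [0.015, 0.0055, 0.036, 0, 0.016], [0.015, 0.0055, 0.037, 0, 0.016]]

```text
time_s: 20.38
tool_pos: [0.5309, -0.1086, 0.0352]
tool_rot: [178.6, 0.3, 92.2]
force: [-0.3, -0.6, -4.1]
grip_width: 0.0256
```

```bash
python3 st.py .004 .0045 12 .0355
```

```text
t 20.38 s -0.003 depth_n mm 1.84 Fn 0.2 Ft -0.6 Fz -4.1 z 0.0352 [178.6   0.3  92.2] tq [-0.05 -0.08 -0.04] b [-0.0636 -0.0949]
[[0.015, 0.003, 0.003, -0.0002, 0], [0.015, 0.006, 0.005, -0.0002, 0], [0.015, 0.01, 0.007, -0.0002, 0], [0.015, 0.013, 0.009, -0.0001, 0], [0.015, 0.017, 0.012, -0.0001, 0], [0.015, 0.021, 0.014, -0.0001, 0], [0.015, 0.026, 0.017, -0.0, 0], [0.015, 0.03, 0.019, 0.0, 0], [0.015, 0.034, 0.021, 0.0, 0], [0.015, 0.039, 0.023, 0.0001, 0], [0.015, 0.043, 0.025, 0.0001, 0], [0.015, 0.048, 0.025, 0.0001, 0]]
```

Call:
servo_tool:
  plan:
    - [[0.015, 0, 0.002, -0.0001, 0], [0.015, -0.001, 0.0035, -0.0001, 0], [0.015, -0.001, 0.005, -0.0001, 0], [0.015, -0.001, 0.005, -0.0001, 0]]

```text
time_s: 20.72
tool_pos: [0.5354, -0.1095, 0.0352]
tool_rot: [178.7, 0.3, 92.2]
force: [-0.7, 0.4, -3.7]
grip_width: 0.0254
```

```bash
python3 st.py .004 .0045 12 .0355
```

```text
t 20.72 s -0.003 depth_n mm 6.47 Fn 0.8 Ft 0.2 Fz -3.7 z 0.0352 [178.7   0.3  92.2] tq [-0.05  0.22  0.03] b [-0.0591 -0.096 ]
[[0.015, 0.004, -0.001, -0.0003, 0], [0.015, 0.007, 0.0, -0.0003, 0], [0.015, 0.011, 0.002, -0.0003, 0], [0.015, 0.015, 0.004, -0.0002, 0], [0.015, 0.018, 0.007, -0.0002, 0], [0.015, 0.022, 0.01, -0.0002, 0], [0.015, 0.027, 0.012, -0.0001, 0], [0.015, 0.031, 0.015, -0.0001, 0], [0.015, 0.035, 0.017, -0.0001, 0], [0.015, 0.04, 0.019, -0.0, 0], [0.015, 0.045, 0.02, -0.0, 0], [0.015, 0.049, 0.021, -0.0001, 0]]
```

```bash
sed -i "s/OFF=np.array(\[.005,-.0025\])/OFF=np.array([-.0015,-.0025])/" st.py; sed -i 's/round(x,3) if i!=2/round(x,4) if i!=2/' st.py; python3 st.py .0032 .0042 12 .0357
```

```text
t 20.72 s -0.005 depth_n mm 0.12 Fn 0.8 Ft 0.3 Fz -3.7 z 0.0352 [178.7   0.3  92.2] tq [-0.05  0.22  0.03] b [-0.0656 -0.096 ]
[[0.015, 0.0023, 0.0038, -0.0004, 0], [0.015, 0.0054, 0.005, -0.0004, 0], [0.015, 0.0088, 0.0067, -0.0004, 0], [0.015, 0.0122, 0.0087, -0.0003, 0], [0.015, 0.0158, 0.0109, -0.0003, 0], [0.015, 0.0195, 0.0133, -0.0003, 0], [0.015, 0.0233, 0.0157, -0.0002, 0], [0.015, 0.0272, 0.0181, -0.0002, 0], [0.015, 0.0312, 0.0204, -0.0002, 0], [0.015, 0.0352, 0.0224, -0.0001, 0], [0.015, 0.0394, 0.0242, -0.0001, 0], [0.015, 0.0436, 0.0255, -0.0001, 0]]
```

Call:
servo_tool:
  plan:
    - [[0.015, -0.0005, 0.0025, -0.0003, 0], [0.015, 0.001, 0.0038, -0.0004, 0], [0.015, 0.0045, 0.005, -0.0004, 0], [0.015, 0.0085, 0.0067, -0.0004, 0], [0.015, 0.012, 0.0087, -0.0004, 0], [0.015, 0.016, 0.011, -0.0004, 0], [0.015, 0.0195, 0.0133, -0.0005, 0], [0.015, 0.0233, 0.0157, -0.0005, 0], [0.015, 0.027, 0.018, -0.0005, 0], [0.015, 0.031, 0.0203, -0.0005, 0]]

```text
time_s: 21.55
tool_pos: [0.5519, -0.0777, 0.035]
tool_rot: [179.0, 0.3, 92.2]
force: [-5.9, -0.8, -3.2]
grip_width: 0.0257
```

```bash
python3 st.py .0032 .0042 12 .0357
```

```text
t 21.55 s 0.0315 depth_n mm 0.88 Fn 4.9 Ft -3.4 Fz -3.2 z 0.035 [179.    0.3  92.2] tq [-0.32  1.96 -0.06] b [-0.0479 -0.0648]
[[0.015, 0.0028, 0.0041, -0.0007, 0], [0.015, 0.0069, 0.006, -0.0006, 0], [0.015, 0.0112, 0.0074, -0.0006, 0], [0.015, 0.0155, 0.0084, -0.0007, 0], [0.015, 0.0199, 0.0087, -0.0007, 0], [0.015, 0.0244, 0.0083, -0.0007, 0], [0.015, 0.0287, 0.0072, -0.0007, 0], [0.015, 0.0329, 0.0056, -0.0008, 0], [0.015, 0.037, 0.0036, -0.0008, 0], [0.015, 0.0409, 0.0014, -0.0009, 0], [0.015, 0.0447, -0.001, -0.001, 0], [0.015, 0.0483, -0.0035, -0.001, 0]]
```

Excellent: Fn 5 N, no scraping, tilt about 1°. Continuing.

Call:
servo_tool:
  plan:
    - [[0.015, 0.0028, 0.0041, -0.0007, 0], [0.015, 0.0069, 0.006, -0.0007, 0], [0.015, 0.0112, 0.0074, -0.0007, 0], [0.015, 0.0155, 0.0084, -0.0007, 0], [0.015, 0.0199, 0.0087, -0.0007, 0], [0.015, 0.0244, 0.0083, -0.0008, 0], [0.015, 0.0287, 0.0072, -0.0008, 0], [0.015, 0.0329, 0.0056, -0.0009, 0], [0.015, 0.037, 0.0036, -0.0009, 0], [0.015, 0.0409, 0.0014, -0.001, 0]]

```text
time_s: 22.38
tool_pos: [0.5487, -0.0442, 0.0346]
tool_rot: [179.4, 0.8, 92.0]
force: [-6.8, -12.9, -4.3]
grip_width: 0.0258
```

```bash
python3 st.py .0035 .0042 12 .0357
```

```text
t 22.38 s 0.069 depth_n mm -3.33 Fn 12.3 Ft -7.8 Fz -4.3 z 0.0346 [179.4   0.8  92. ] tq [-3.71  1.76 -0.23] b [-0.0498 -0.0312]
[[0.015, 0.0072, 0.0037, -0.0012, 0], [0.015, 0.011, 0.0013, -0.0012, 0], [0.015, 0.0147, -0.0012, -0.0013, 0], [0.015, 0.0182, -0.0037, -0.0014, 0], [0.015, 0.0216, -0.0061, -0.0015, 0], [0.015, 0.025, -0.0086, -0.0015, 0], [0.015, 0.0283, -0.011, -0.0016, 0], [0.015, 0.0317, -0.0134, -0.0017, 0], [0.015, 0.0351, -0.0158, -0.0018, 0], [0.015, 0.0385, -0.018, -0.0018, 0], [0.015, 0.042, -0.0202, -0.0019, 0], [0.015, 0.0456, -0.0222, -0.002, 0]]
```

```bash
sed -i "s/OFF=np.array(\[-.0015,-.0025\])/OFF=np.array([.0005,.003])/" st.py; python3 st.py .0033 .0042 12 .0357
```

```text
t 22.38 s 0.0725 depth_n mm 1.1 Fn 12.7 Ft -7.1 Fz -4.3 z 0.0346 [179.4   0.8  92. ] tq [-3.71  1.76 -0.23] b [-0.0478 -0.0257]
[[0.015, 0.0048, -0.0004, -0.0012, 0], [0.015, 0.0085, -0.0029, -0.0012, 0], [0.015, 0.012, -0.0054, -0.0013, 0], [0.015, 0.0154, -0.0079, -0.0014, 0], [0.015, 0.0188, -0.0103, -0.0015, 0], [0.015, 0.0222, -0.0128, -0.0015, 0], [0.015, 0.0255, -0.0152, -0.0016, 0], [0.015, 0.0289, -0.0175, -0.0017, 0], [0.015, 0.0323, -0.0198, -0.0018, 0], [0.015, 0.0358, -0.022, -0.0018, 0], [0.015, 0.0394, -0.024, -0.0019, 0], [0.015, 0.043, -0.0259, -0.002, 0]]
```

Call:
servo_tool:
  plan:
    - [[0.015, 0.0048, -0.0004, -0.0009, 0], [0.015, 0.0085, -0.0029, -0.001, 0], [0.015, 0.012, -0.0054, -0.0011, 0], [0.015, 0.0154, -0.0079, -0.0012, 0], [0.015, 0.0188, -0.0103, -0.0013, 0], [0.015, 0.0222, -0.0128, -0.0014, 0], [0.015, 0.0255, -0.0152, -0.0015, 0]]

```text
time_s: 22.97
tool_pos: [0.5324, -0.0227, 0.0356]
tool_rot: [179.4, 1.1, 91.9]
force: [-3.2, -7.7, -4.5]
grip_width: 0.0257
```

```bash
python3 st.py .0035 .0042 12 .0357
```

```text
t 22.97 s 0.099 depth_n mm 1.01 Fn 7.2 Ft -4.1 Fz -4.5 z 0.0356 [179.4   1.1  91.9] tq [-2.16  0.83 -0.08] b [-0.0633 -0.0036]
[[0.015, 0.0046, -0.0002, -0.0001, 0], [0.015, 0.008, -0.0025, -0.0002, 0], [0.015, 0.0114, -0.0048, -0.0003, 0], [0.015, 0.0149, -0.0069, -0.0004, 0], [0.015, 0.0185, -0.0089, -0.0005, 0], [0.015, 0.0221, -0.0107, -0.0006, 0], [0.015, 0.0258, -0.0124, -0.0007, 0], [0.015, 0.0296, -0.0138, -0.0007, 0], [0.015, 0.0334, -0.015, -0.0008, 0], [0.015, 0.0372, -0.0159, -0.0009, 0], [0.015, 0.0411, -0.0165, -0.001, 0], [0.015, 0.0451, -0.0169, -0.0011, 0]]
```

Call:
servo_tool:
  plan:
    - [[0.015, 0.0046, -0.0002, 0.0002, 0], [0.015, 0.008, -0.0025, 0.0001, 0], [0.015, 0.0114, -0.0048, 0.0, 0], [0.015, 0.0149, -0.0069, -0.0001, 0], [0.015, 0.0185, -0.0089, -0.0002, 0], [0.015, 0.0221, -0.0107, -0.0004, 0], [0.015, 0.0258, -0.0124, -0.0005, 0], [0.015, 0.0296, -0.0138, -0.0006, 0], [0.015, 0.0334, -0.015, -0.0008, 0], [0.015, 0.0372, -0.0159, -0.0009, 0], [0.015, 0.0411, -0.0165, -0.001, 0]]

```text
time_s: 23.88
tool_pos: [0.5122, 0.0151, 0.035]
tool_rot: [179.7, 1.3, 91.8]
force: [-6.4, -7.9, -3.5]
grip_width: 0.0258
```

```bash
python3 st.py .0035 .0042 12 .0358
```

```text
t 23.88 s 0.143 depth_n mm 0.7 Fn 7.9 Ft -6.4 Fz -3.5 z 0.035 [179.7   1.3  91.8] tq [-1.96  1.85 -0.11] b [-0.082   0.0349]
[[0.015, 0.0046, 0.0022, -0.0009, 0], [0.015, 0.0085, 0.0019, -0.001, 0], [0.015, 0.0124, 0.0019, -0.0011, 0], [0.015, 0.0163, 0.0022, -0.0012, 0], [0.015, 0.0202, 0.0028, -0.0013, 0], [0.015, 0.0241, 0.0036, -0.0014, 0], [0.015, 0.0279, 0.0047, -0.0014, 0], [0.015, 0.0317, 0.0059, -0.0015, 0], [0.015, 0.0355, 0.0074, -0.0016, 0], [0.015, 0.0393, 0.0091, -0.0017, 0], [0.015, 0.043, 0.0108, -0.0018, 0], [0.015, 0.0467, 0.0128, -0.0018, 0]]
```

Call:
servo_tool:
  plan:
    - [[0.015, 0.0046, 0.002, -0.0012, 0], [0.015, 0.0085, 0.0016, -0.0014, 0], [0.015, 0.0124, 0.0016, -0.0015, 0], [0.015, 0.0163, 0.0019, -0.0016, 0], [0.015, 0.0202, 0.0025, -0.0018, 0], [0.015, 0.0241, 0.0033, -0.0019, 0], [0.015, 0.0279, 0.0044, -0.002, 0], [0.015, 0.0317, 0.0056, -0.0022, 0]]

```text
time_s: 24.55
tool_pos: [0.5136, 0.0469, 0.0353]
tool_rot: [-179.9, 1.4, 91.8]
force: [-7.0, -1.5, -3.2]
grip_width: 0.0255
```

```bash
python3 st.py .0035 .0042 12 .036
```

```text
t 24.55 s 0.1755 depth_n mm 0.18 Fn 6.3 Ft -3.5 Fz -3.2 z 0.0353 [-179.9    1.4   91.8] tq [-0.61  1.96 -0.1 ] b [-0.0794  0.0667]
[[0.015, 0.0028, 0.0046, -0.0007, 0], [0.015, 0.0065, 0.0062, -0.0008, 0], [0.015, 0.0103, 0.0079, -0.0009, 0], [0.015, 0.014, 0.0098, -0.001, 0], [0.015, 0.0176, 0.0118, -0.0011, 0], [0.015, 0.0213, 0.0139, -0.0012, 0], [0.015, 0.0248, 0.016, -0.0013, 0], [0.015, 0.0284, 0.0181, -0.0014, 0], [0.015, 0.0318, 0.0202, -0.0015, 0], [0.015, 0.0336, 0.0213, -0.0015, 0], [0.015, 0.0336, 0.0213, -0.0015, 0], [0.015, 0.0336, 0.0213, -0.0015, 0]]
```

Call:
servo_tool:
  plan:
    - [[0.015, 0.0028, 0.004, -0.001, 0], [0.015, 0.0065, 0.0057, -0.0012, 0], [0.015, 0.0103, 0.0074, -0.0013, 0], [0.015, 0.014, 0.0093, -0.0014, 0], [0.015, 0.0176, 0.0113, -0.0016, 0], [0.015, 0.0213, 0.0134, -0.0017, 0], [0.015, 0.0248, 0.0155, -0.0018, 0], [0.015, 0.0284, 0.0176, -0.002, 0]]

```text
time_s: 25.22
tool_pos: [0.5277, 0.0775, 0.0358]
tool_rot: [-179.6, 1.3, 91.9]
force: [-6.4, -0.3, -4.9]
grip_width: 0.0254
```

```bash
python3 st.py .0035 .003 6 .036
```

```text
t 25.22 s 0.209 depth_n mm 0.04 Fn 5.4 Ft -3.4 Fz -4.9 z 0.0358 [-179.6    1.3   91.9] tq [-0.07  1.73 -0.11] b [-0.0641  0.0967]
[[0.015, 0.0007, 0.0045, -0.0003, 0], [0.015, 0.0031, 0.006, -0.0003, 0], [0.015, 0.0035, 0.0062, -0.0004, 0], [0.015, 0.0035, 0.0062, -0.0004, 0], [0.015, 0.0035, 0.0062, -0.0004, 0], [0.015, 0.0035, 0.0062, -0.0004, 0]]
```

Call:
servo_tool:
  plan:
    - [[0.015, 0.002, 0.0045, -0.0002, 0], [0.015, 0.004, 0.006, -0.0003, 0], [0.015, 0.006, 0.007, -0.0003, 0], [0.015, 0.0075, 0.008, -0.0003, 0], [0.015, 0.0085, 0.008, -0.0003, 0], [0.015, 0.0085, 0.008, -0.0003, 0]]

```text
time_s: 25.72
tool_pos: [0.5303, 0.0822, 0.0352]
tool_rot: [-179.0, 1.7, 91.9]
force: [-13.4, -8.7, 7.9]
grip_width: 0.0254
```

```bash
python3 st.py .0035 .003 1 .036
```

```text
t 25.72 s 0.2145 depth_n mm -0.0 Fn 7.3 Ft -14.2 Fz 7.9 z 0.0352 [-179.     1.7   91.9] tq [-2.42  3.61  0.03] b [-0.0613  0.1013]
[[0.015, -0.0011, 0.0034, -0.0008, 0]]
```

Call:
servo_tool:
  plan:
    - [[0.015, 0.003, 0.0025, -0.0015, 0], [0.015, 0.0045, 0.003, -0.0015, 0], [0.015, 0.0045, 0.003, -0.0015, 0], [0.015, 0.0045, 0.003, -0.0015, 0]]

```text
time_s: 26.05
tool_pos: [0.5302, 0.0823, 0.0355]
tool_rot: [-178.5, 2.1, 91.8]
force: [-7.7, -9.1, -1.2]
grip_width: 0.0257
```

```bash
python3 st.py; python3 - <<'E'
from h import *
s=shot('side');t=shot('top')
cv2.imwrite('pics/fin.png',cv2.resize(s['image'][150:270,170:310,::-1],None,fx=5,fy=5,interpolation=cv2.INTER_CUBIC))
E
```

```text
t 26.05 s 0.2145 depth_n mm -0.14 Fn 2.2 Ft -11.7 Fz -1.2 z 0.0355 [-178.5    2.1   91.8] tq [-2.55  1.97  0.02] b [-0.0614  0.1013]
```

View pics/fin.png

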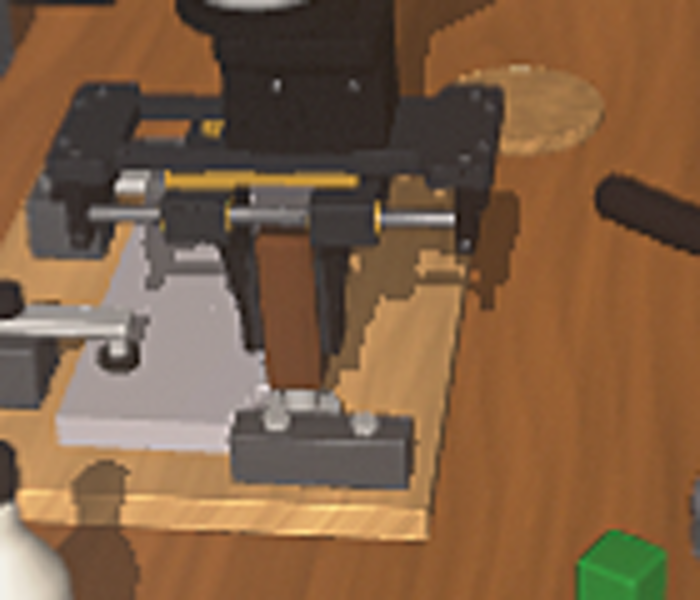

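Picture 12 shows the stylus upright, its foot in the corner between edge and stop at about (305,400). A further push of 4.5 mm gave no motion and about 9 N back from the stop, so the pass is complete. Now to the cork rest.

```bash
python3 - <<'E'
from h import *
t=load('top'); im=cv2.imread('pics/top0.png'); 
m=(im[160:225,350:415].astype(int)); h=cv2.cvtColor(im[160:225,350:415],cv2.COLOR_BGR2HSV)
print(atz(t,381,192,.01))
s=load('side'); print(atz(s,274,171.5,.01))
P=cloud(t).reshape(-1,3); k=(abs(P[:,0]-.467)<.065)&(abs(P[:,1]+.288)<.065)&(P[:,2]>.007)&(P[:,2]<.014); q=P[k]; print(k.sum(),q.mean(0),np.percentile(q,[3,97],axis=0))
print(goto(.467,-.288,.1,92.2))
E
```

```text
[ 0.46576398 -0.28689967  0.01      ]
[ 0.46304465 -0.27604083  0.01      ]
1232 [ 0.46706666 -0.28371576  0.01085663] [[ 0.42487311 -0.32795878  0.00762879]
 [ 0.50912918 -0.24003521  0.01357448]]
[-0.3702, -0.076, -0.0489, -0.0073]
```

Call:
servo_tool:
  plan:
    - [[0.015, -0.004, -0.003, 0, 0], [0.015, -0.01, -0.01, -0.003, 0], [0.015, -0.016, -0.02, -0.012, 0], [0.015, -0.022, -0.028, -0.03, 0], [0.015, -0.03, -0.032, -0.05, 0], [0.015, -0.045, -0.034, -0.07, 0], [0.015, -0.07, -0.036, -0.085, 0], [0.015, -0.1, -0.038, -0.09, 0], [0.015, -0.135, -0.04, -0.09, 0], [0.015, -0.17, -0.042, -0.09, 0], [0.015, -0.2, -0.045, -0.09, 0], [0.015, -0.23, -0.048, -0.09, 0]]

```text
time_s: 27.15
tool_pos: [0.4928, -0.1467, 0.1365]
tool_rot: [-178.8, 2.2, 91.8]
force: [-0.6, -0.8, -4.6]
grip_width: 0.026
```

```bash
python3 st.py; python3 -c "
from h import *
print(goto(.467,-.288,.09,92.2),goto(.467,-.288,.03,92.2))"
```

```text
t 27.15 s -0.005 depth_n mm -35.8 Fn 0.5 Ft -0.8 Fz -4.6 z 0.1365 [-178.8    2.2   91.8] tq [ 0.09 -0.11  0.02] b [-0.1076 -0.126 ]
[-0.1386, -0.0292, 0.0524, -0.0068] [-0.1363, -0.028, 0.1123, -0.0068]
```

Call:
servo_tool:
  plan:
    - [[0.015, -0.03, -0.006, 0, 0], [0.015, -0.065, -0.013, 0.0, 0], [0.015, -0.1, -0.02, 0.01, 0], [0.015, -0.125, -0.026, 0.025, 0], [0.015, -0.136, -0.029, 0.045, 0], [0.015, -0.136, -0.029, 0.065, 0], [0.015, -0.136, -0.029, 0.085, 0], [0.015, -0.136, -0.029, 0.097, 0], [0.015, -0.136, -0.029, 0.105, 0], [0.015, -0.136, -0.029, 0.109, 0], [0.015, -0.136, -0.029, 0.109, 0]]

```text
time_s: 28.07
tool_pos: [0.4665, -0.2871, 0.0333]
tool_rot: [-178.8, 2.1, 91.9]
force: [0.4, 0.3, -3.8]
grip_width: 0.0255
```

```bash
python3 st.py; python3 - <<'E'
from h import *
s=shot('side'); P=cloud(s); im=s['image']; uv=proj(s,[[.466,-.2745,z] for z in(.09,.08,.07,.06,.05)]).round().astype(int); print([(P[v,u].round(3).tolist(),im[v,u].tolist()) for u,v in uv])
E
```

```text
t 28.07 s -0.005 depth_n mm -41.98 Fn -0.3 Ft 0.4 Fz -3.8 z 0.0333 [-178.8    2.1   91.9] tq [ 0.08 -0.1   0.03] b [-0.1393 -0.2653]
[([0.466, -0.277, 0.089], [113, 72, 46]), ([0.466, -0.271, 0.082], [113, 72, 47]), ([0.466, -0.272, 0.072], [110, 70, 45]), ([0.465, -0.266, 0.065], [111, 72, 47]), ([0.466, -0.274, 0.052], [112, 67, 37])]
```

Call:
servo_tool:
  plan:
    - [[0.015, 0, 0, 0.003, 0], [0.015, 0, 0, 0.005, 0], [0.015, 0, 0, 0.006, 0], [0.015, 0, 0, 0.007, 0], [0.015, 0, 0, 0.0075, 0], [0.015, 0, 0, 0.0075, 0]]

```text
time_s: 28.62
tool_pos: [0.4667, -0.2877, 0.0264]
tool_rot: [-178.9, 2.2, 91.9]
force: [0.0, -0.7, -3.2]
grip_width: 0.0254
```

Call:
servo_tool:
  plan:
    - [[0.015, 0, 0, 0.001, 0], [0.015, 0, 0, 0.002, 0], [0.015, 0, 0, 0.002, 0]]

```text
time_s: 28.87
tool_pos: [0.4669, -0.2879, 0.0257]
tool_rot: [-178.9, 2.2, 91.9]
force: [-3.1, 2.1, 5.0]
grip_width: 0.0257
```

Contact (about 9 N down). Open slowly, then go straight up.

Call:
servo_tool:
  plan:
    - [[0.028, 0, 0, 0, 0], [0.032, 0, 0, 0, 0], [0.038, 0, 0, 0, 0], [0.045, 0, 0, 0, 0], [0.055, 0, 0, 0, 0], [0.065, 0, 0, 0, 0], [0.07, 0, 0, 0, 0], [0.07, 0, 0, 0, 0], [0.07, 0, 0, 0, 0]]

```text
time_s: 29.62
tool_pos: [0.4669, -0.288, 0.0257]
tool_rot: [-178.9, 2.2, 91.8]
force: [0.9, -0.2, 0.5]
grip_width: 0.067
```

Call:
servo_tool:
  plan:
    - [[0.07, 0, 0, -0.01, 0], [0.07, 0, 0, -0.03, 0], [0.07, 0, 0, -0.055, 0], [0.07, 0, 0, -0.08, 0], [0.07, 0, 0, -0.11, 0], [0.07, 0, 0, -0.14, 0], [0.07, 0.03, 0, -0.16, 0], [0.07, 0.07, 0, -0.17, 0], [0.07, 0.11, 0.01, -0.17, 0], [0.07, 0.15, 0.02, -0.17, 0], [0.07, 0.18, 0.03, -0.17, 0], [0.07, 0.18, 0.03, -0.17, 0]]

```text
time_s: 30.62
tool_pos: [0.496, -0.0917, 0.1892]
tool_rot: [-179.0, 2.1, 92.5]
force: [-0.1, 0.3, -0.4]
grip_width: 0.0702
```

```bash
python3 - <<'E'
from h import *
o=readout.get_obs(); print(o['time_s'],o['tool_pos'],o['force'])
t=shot('top','top9'); s=shot('side','side9')
P=cloud(s).reshape(-1,3); Q=cloud(t).reshape(-1,3)
for n,A in(('side',P),('top',Q)):
    for nm,c,z in(('handle top',(.466,-.288),(.11,.13)),('handle low',(.466,-.288),(.045,.07)),('foot',(.466,-.288),(.014,.026)),('tin',(.61,-.31),(.08,.1)),('glue',(.602,.295),(.1,.16))):
        k=(abs(A[:,0]-c[0])<.055)&(abs(A[:,1]-c[1])<.055)&(A[:,2]>z[0])&(A[:,2]<z[1]); print(n,nm,k.sum(),A[k].mean(0).round(4) if k.any() else '')
a0=cv2.imread('pics/top0.png').astype(int);a1=cv2.imread('pics/top9.png').astype(int); d=abs(a0-a1).sum(2)
print('diff glue',d[115:160,108:152].mean(),'tin',d[108:152,370:420].mean(),'green',d[225:250,128:160].mean())
a0=cv2.imread('pics/side0.png').astype(int);a1=cv2.imread('pics/side9.png').astype(int); d=abs(a0-a1).sum(2)
print('side diff glue',d[238:308,155:190].mean(),'tin',d[135:170,215:243].mean(),'green',d[255:310,283:303].mean())
E
```

```text
30.6167 [ 0.49597389 -0.09165667  0.18924289] [-0.10669028  0.31441959 -0.42661074]
side handle top 66 [ 0.4651 -0.281   0.1177]
side handle low 74 [ 0.4648 -0.2758  0.057 ]
side foot 67 [ 0.4646 -0.278   0.021 ]
side tin 265 [ 0.6057 -0.3055  0.0889]
side glue 461 [0.6    0.3062 0.1232]
top handle top 111 [ 0.4678 -0.2882  0.1208]
top handle low 0 
top foot 9 [ 0.4538 -0.3163  0.0148]
top tin 673 [ 0.6084 -0.3191  0.0906]
top glue 340 [0.6007 0.2935 0.1234]
diff glue 19.827272727272728 tin 84.64818181818181 green 16.58375
side diff glue 12.100816326530612 tin 17.18265306122449 green 7.392727272727273
```

```bash
python3 - <<'E'
import cv2,numpy as np
for f,(v0,v1,u0,u1) in dict(top=(105,155,365,425),side=(130,175,208,250)).items():
    r=[cv2.imread(f'pics/{f}{k}.png') for k in(0,9)]
    T=r[0][v0:v1,u0:u1]; m=cv2.matchTemplate(r[1][v0-10:v1+10,u0-10:u1+10],T,cv2.TM_CCOEFF_NORMED); print(f,cv2.minMaxLoc(m)[1::2],'expect (10,10)')
from cell import env; env.sign_off()
E
```

```text
top (0.69392329454422, (11, 10)) expect (10,10)
side (0.9498635530471802, (10, 10)) expect (10,10)
the job is handed in; nothing more can be done
```

I traced the template's edge with the stylus from the open end to the stop, stood it upright on the cork rest, and handed the job in at about 31 s. It took two attempts at the trace, so a strict judge may not count it as one pass.

- **First attempt:** I abandoned this near the end of the edge because the grasp was too high. The real fingertips sit about 32 mm above the reported TCP, and the stylus tilted roughly 10° in the hand. I lifted it off, stood it on the board, gripped it lower and took the tilt out of the tool.
- **Full pass:** I then made one unbroken pass from just before path0 to the stop. The readings between moves showed:
  - The foot pressed on the edge with about 5–8 N, with one spot at 12 N in the middle.
  - The foot stayed about 1–2 mm above the board, and the tool tilted no more than about 2°.
  - At the stop, a further 4.5 mm push gave no motion and about 9 N back.
- **Final checks:**
  - **Stylus:** it stands with its top at z 0.12 m, within a few millimetres of the rest's centre. The gripper is clear, with no force on it.
  - **Glue bottle:** it looks unmoved in both views.
  - **Tin:** it matches its place in the side picture (0.95). The top-view match was weaker (0.69, one pixel off); the arm's shadow is my guess for why, but I did not check it.

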